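Relamp the test board gently

ROBOT

A 6-joint arm with a two-finger parallel gripper is mounted at the origin on the work surface. World frame = base frame: x ahead of the robot, y to its left, z up, the work surface at z = 0. Lengths are in m, angles in rad, forces in N, time in s.
With the tool pointing down it reaches from about 0.3 to 0.775 m from the base axis. Payload 14.6 kg.
Tool frame: the origin (TCP) lies at the very end of the fingers, on their centre line; the grasp point (between the pads) lies 19 mm behind it; z points along the fingers, y is the line along which they close (so a half turn about z gives the same grasp; the last joint's range is limited). The gripper opens to 94 mm and grips with 3 to 60 N. Pads are 16 mm wide; open, the fingers measure 119 mm over their backs; the gripper's body (75 mm by 177 mm) begins 78 mm behind the grasp point.
Start: joints at [1.156, 0.3, 1.521, -0, 1.321, -0.067], TCP at [0.187, 0.517, 0.205] pointing down, gripper open.
Joint ranges: [-3.03, 3.03], [-0.79, 2.21], [0.23, 2.52], [-1.04, 4.18], [0, 3.07], [-2.55, 2.55]. Speed limits (rad/s): [2.22, 2.22, 2.57, 3.14, 3.14, 3.14].

INTERFACE

Orientations are given as [roll, pitch, yaw] about the fixed x, y, z axes, in that order (R = Rz(yaw) Ry(pitch) Rx(roll)).
In Python, from station import ctrl gives the robot as it stands.
- The arm moves only by the shell command python3 -m pendant 'ROWS' [OPENING] [FORCE]. ROWS is JSON, a list of rows, each a list of 2 entries, a list of its own where there are three numbers: the shift along the world's x, y, z in cm, then the turn about the world's z in rad. A call has 1 to 20 rows; each row shifts and turns the commanded pose from where the row before left it; what a row does not reach is not made up. A row lasts 1/12 s, in which the tool goes at most 41.7 mm and 7.16 degrees, less where a joint would pass 70% of its speed; a pose out of reach is approached as far as the arm can. A call is refused whole if a number of a shift passes 4.17 or a number of a turn 0.125, either way. A call with a gripper value outside its range is refused whole. OPENING is the opening, from 0 (shut) to 1 (fully open), set as the call begins (- or left out, the last holds). The fingers move at their own pace and stop on an object; FORCE is the grip in N (left out, the last holds). Time passes only in rows, so rows that do not move let the fingers close. It gives the time, the measured TCP pose, the force, the opening and the grip force at its end, in the units of the state.
- ctrl.get_obs(): the state, without advancing time (a new reading comes with each control period).
- ctrl.camera(name): name is "side" or "top" or "wrist"; returns a dict with "color" (480x640x3 uint8, red, green, blue), "intrinsics" (3x3 intrinsics, pixels), "camera_from_world" (4x4, takes a point from world to camera coordinates). Camera axes: x right, y down, z forward; pixel columns grow to the right and rows downward; lengths in m; the calibration is good to about 2 mm. A picture is of the moment at which its call begins. There is no depth.
- ctrl.hand_in(): hands the job in; it is judged then, once.
The state is a dict: "time_s": time; "qpos": joint angles; "joint_vel": joint speeds; "tau": joint torques, N m; "ee_pos": TCP position; "eef_rot": TCP orientation; "force": force on the tool from outside, world axes, zero at the start; "moment": the same for the moment, N m; "grip_width": finger opening in m; "grip_force": force on a finger pad.
Only numpy, scipy, OpenCV 4.12 (cv2) and the standard library are available. Lean on these libraries where they do the work, as an engineer would, in place of code of your own. Each camera call takes 0.05 s, during which the arm holds its last target. There are 200 camera calls.

TASK

Turn the dimmer's dial down to the red zero tick, and only then pull the burnt-out (blackened) lamps from the test board into the orange scrap tray and plug every good pale-yellow lamp fully home in a socket of its own; last, turn the dial so its pointer stands at the green mark. The lamps are thin glass: grip them with no more than about 15 N, and never drop one or press or knock it hard (over about 25 N) against the board or the tray. Leave the hammer, wrench, screwdriver, jar and clamp where they lie.

Things in the scene. Friction and masses are not known exactly. Their poses are not given: they have to be found in the camera images.
- board: lamp test board, grey slab 120 (x) x 300 (y) x 34 mm high, fixed to the bench, with three rectangular sockets in a row along its y; origin at the centre of its underside, z up
- tray: open orange scrap tray, 170 (x) x 250 (y) x 45 mm high outside, walls and floor 5 mm, fixed; origin at the centre of its underside, z up. Two lamps fit standing side by side along its y
- dimmer: blue dimmer box 130 x 130 x 40 mm, fixed, with a white round scale on top; origin at the centre of its underside, z up. The thick red tick on the scale (zero) lies on its -x side
- dial (a joint): angle of the black dial on the dimmer, 0 to 3.1 rad; 0 = pointer at the red zero tick (pointer along the dimmer's -x), growing clockwise seen from above (at +1.57 the pointer is along the dimmer's +y). Light friction (0.04 N m), stays where it is left
- dial_grip (a point): point on the dial's axis at the height to grip, 30 mm above the dial's underside (74 mm above the bench): the grip is an upright bar 60 long (along the dial's x), 16 thick, standing 36 mm above a round skirt of 34 mm radius, its top 14 mm above this point; the dial's -x end is the pointer end (white line). Orientation is the dial's and turns with it
- pointer (a point): point 50 mm out from the dial's axis in the pointer's direction (in the air over the scale), turns with the dial
- marker (a joint): angle of the green marker on the scale, in the same zero and sense as the dial; when dial and marker read the same the pointer is at the green mark. Flat, cannot be touched, does not move
- green_mark (a point): point on the green marker, 50 mm out from the dial's axis
- socket_a (a point): centre of a socket's mouth on the board's top (34 mm above the bench); x, y as the board's. Hole 39 (x) x 57 (y) mm, 26 deep, 2 mm chamfer: a lamp's plug drops in with 1.5 mm play each side when lamp y lies along board y (either way round), and its collar then rests on the board. Spacing of sockets 88 mm
- seat_a (a point): in that socket, where a fully home lamp's origin lies (24 mm below the mouth)
- socket_b (a point): centre of a socket's mouth on the board's top (34 mm above the bench); x, y as the board's. Hole 39 (x) x 57 (y) mm, 26 deep, 2 mm chamfer: a lamp's plug drops in with 1.5 mm play each side when lamp y lies along board y (either way round), and its collar then rests on the board. Spacing of sockets 88 mm
- seat_b (a point): in that socket, where a fully home lamp's origin lies (24 mm below the mouth)
- socket_c (a point): centre of a socket's mouth on the board's top (34 mm above the bench); x, y as the board's. Hole 39 (x) x 57 (y) mm, 26 deep, 2 mm chamfer: a lamp's plug drops in with 1.5 mm play each side when lamp y lies along board y (either way round), and its collar then rests on the board. Spacing of sockets 88 mm
- seat_c (a point): in that socket, where a fully home lamp's origin lies (24 mm below the mouth)
- fresh1: good lamp with pale yellow glass, may be absent; black plug 36 (x) x 54 (y) x 24 high, then a grey collar 46 x 64 x 8, then a glass block 44 (x) x 62 (y) x 34; 66 mm tall in all, 0.14 kg, stands by itself on its plug. Origin: centre of the plug's underside, z up, y along the long side. Easily held from above by the glass, across its 44 mm width (along x), about 50 mm above the origin
- fresh2: good lamp with pale yellow glass, may be absent; black plug 36 (x) x 54 (y) x 24 high, then a grey collar 46 x 64 x 8, then a glass block 44 (x) x 62 (y) x 34; 66 mm tall in all, 0.14 kg, stands by itself on its plug. Origin: centre of the plug's underside, z up, y along the long side. Easily held from above by the glass, across its 44 mm width (along x), about 50 mm above the origin
- fresh3: good lamp with pale yellow glass, may be absent; black plug 36 (x) x 54 (y) x 24 high, then a grey collar 46 x 64 x 8, then a glass block 44 (x) x 62 (y) x 34; 66 mm tall in all, 0.14 kg, stands by itself on its plug. Origin: centre of the plug's underside, z up, y along the long side. Easily held from above by the glass, across its 44 mm width (along x), about 50 mm above the origin
- dead1: burnt-out lamp with blackened glass, starts fully home in a socket, may be absent; black plug 36 (x) x 54 (y) x 24 high, then a grey collar 46 x 64 x 8, then a glass block 44 (x) x 62 (y) x 34; 66 mm tall in all, 0.14 kg, stands by itself on its plug. Origin: centre of the plug's underside, z up, y along the long side. Easily held from above by the glass, across its 44 mm width (along x), about 50 mm above the origin
- dead2: burnt-out lamp with blackened glass, starts fully home in a socket, may be absent; black plug 36 (x) x 54 (y) x 24 high, then a grey collar 46 x 64 x 8, then a glass block 44 (x) x 62 (y) x 34; 66 mm tall in all, 0.14 kg, stands by itself on its plug. Origin: centre of the plug's underside, z up, y along the long side. Easily held from above by the glass, across its 44 mm width (along x), about 50 mm above the origin
- hammer: yellow hammer 260 mm long, loose on the bench; origin midway along it
- wrench: steel wrench 200 mm long, loose; origin midway
- screwdriver: screwdriver with red handle, 200 mm long, loose; origin midway
- glue: small jar, 42 mm across, 75 mm tall, loose, stands near the dimmer; origin under its centre
- clamp: aluminium bar clamp 160 mm long with black knob, loose; origin at the underside of its bar's middle
Not all that is in view belongs to the job. Leave any pink or purple look-alike of the fresh1 alone. Leave any pink or purple look-alike of the dimmer alone.

How it is judged:
By the outcome, as a careful person would: the job done as asked, in the order asked, and still so for the second after the job is handed in, with the robot touching nothing.
Of fresh1, fresh2, fresh3 only 2 to 3 are there at a start; the rules pass over those that are not, and their reading is None.
Of dead1, dead2 only 1 to 2 are there at a start; the rules pass over those that are not, and their reading is None.
At some moment in a run one of fresh1, fresh2, fresh3 may be knocked a few centimetres aside while the robot is not near it.
It also fails if it takes over 210 s, if anything falls off the work surface, if the arm or the gripper's body presses on something with over 40 N, if the wrist force passes 120 N, or if a joint passes its speed limit or range.

## Working session

There is one attempt and no reset: what is moved stays moved. The work goes in short steps, Python scripts to look and compute and a shell command to move; the robot and the scene stay as the last step left them, time stands still between calls to the robot, and variables do not carry over. Pictures are saved under pics/ and viewed, at most 17 in all, crops included, and the job is handed in when it is done.

```bash
ls; mkdir -p pics
python3 - <<'E'
from station import ctrl
import cv2,json
for n in ("top","side"):
    c=ctrl.camera(n); cv2.imwrite(f"pics/{n}0.png",c["color"][:,:,::-1]); print(n,c["intrinsics"],c["camera_from_world"])
print(ctrl.get_obs())
E
```

```text
pics
top [[579.66850409   0.         315.33488896]
 [  0.         579.66850409 233.53567454]
 [  0.           0.           1.        ]] [[ 0.02078511 -0.99968933  0.01375589  0.07019199]
 [-0.99202581 -0.02233259 -0.12404053  0.48228948]
 [ 0.1243092  -0.011068   -0.9921818   1.6122407 ]
 [ 0.          0.          0.          1.        ]]
side [[599.41554022   0.         318.70906442]
 [  0.         599.41554022 234.61789637]
 [  0.           0.           1.        ]] [[ 0.75423454 -0.65654734 -0.00870923 -0.30849238]
 [-0.4362143  -0.4911163  -0.75400389  0.3049467 ]
 [ 0.49076201  0.57249487 -0.65681221  1.30304864]
 [ 0.          0.          0.          1.        ]]
{'time_s': 0.1, 'qpos': array([ 1.15638278e+00,  3.00381186e-01,  1.52152838e+00, -2.03240657e-06,
        1.32070773e+00, -6.66057651e-02]), 'joint_vel': array([ 0.00070576, -0.00071479, -0.00088108, -0.00071169,  0.00112979,
       -0.00094229]), 'tau': array([ 5.08359644e-04, -5.32641578e+01, -3.53280866e+01,  7.08890310e-02,
        2.34923355e-02, -1.11461284e-04]), 'ee_pos': array([0.18736944, 0.51684322, 0.20495795]), 'eef_rot': array([-3.14057015e+00, -6.62323995e-05,  2.79378534e+00]), 'force': array([ 0.43410669, -0.44536134, -0.06825767]), 'moment': array([ 0.02171245, -0.00424386,  0.04339056]), 'grip_force': 0.0, 'grip_width': 0.09388934158593985}
```

View pics/top0.png

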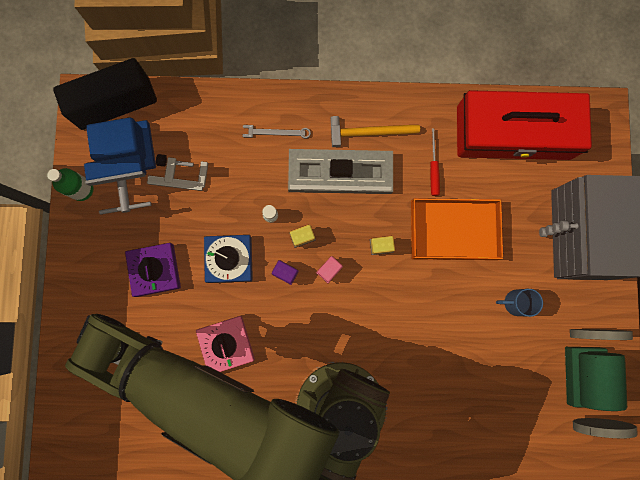

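View pics/side0.png

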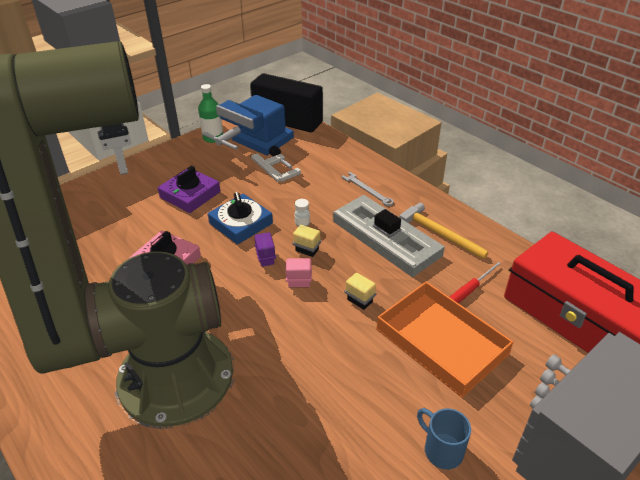

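Top view: the dimmer is at (228,258), with the purple and pink dimmers as look-alikes. Fresh lamps are at (302,236) and (382,244). The one dead lamp is in the middle socket at (341,169), and the tray is at (457,229). The side view agrees, and no third fresh lamp is visible yet.

```bash
cat > h.py <<'E'
from station import ctrl
import cv2, numpy as np
def ray(c,px,z):
    M=np.array(c["camera_from_world"]);R=M[:3,:3];o=-R.T@M[:3,3]
    d=R.T@np.linalg.inv(c["intrinsics"])@np.array([px[0],px[1],1.]);return o+d*(z-o[2])/d[2]
def proj(c,p):
    q=np.array(c["camera_from_world"])@np.append(p,1);u=c["intrinsics"]@q[:3];return u[:2]/u[2]
def hsv(c): return cv2.cvtColor(c["color"],cv2.COLOR_RGB2HSV)
def blobs(c,lo,hi,amin=80,roi=None,k=3):
    m=cv2.inRange(hsv(c),np.array(lo),np.array(hi))
    if roi: r=np.zeros_like(m);r[roi[1]:roi[3],roi[0]:roi[2]]=255;m&=r
    m=cv2.morphologyEx(m,cv2.MORPH_OPEN,np.ones((k,k)))
    cs,_=cv2.findContours(m,cv2.RETR_EXTERNAL,cv2.CHAIN_APPROX_NONE)
    return [x for x in sorted(cs,key=cv2.contourArea,reverse=True) if cv2.contourArea(x)>amin]
def rect(c,cnt,z):
    # contour cast on plane z -> world min-area rectangle: centre, long side, short side, yaw of long side from y
    P=np.array([ray(c,p[0],z)[:2] for p in cnt],np.float32)*1000
    b=cv2.boxPoints(cv2.minAreaRect(P));e=b[1]-b[0],b[2]-b[1]
    L=max(e,key=np.linalg.norm);a=np.arctan2(-L[0],L[1]);a=(a+np.pi/2)%np.pi-np.pi/2
    return (b.mean(0)/1000).round(4),[round(float(np.linalg.norm(x))) for x in e],round(float(a),3)
E
python3 - <<'E'
from h import *
c=ctrl.camera("top")
for n,lo,hi,z,roi in [("yellow",(22,80,120),(35,255,255),.06,(270,200,410,270)),("tray",(8,200,100),(16,255,255),.045,(405,190,510,270)),
  ("dimmer",(100,120,50),(120,255,255),.04,(190,220,260,290)),("board",(0,0,90),(180,40,255),.034,(280,145,400,200)),("dead",(0,0,0),(180,255,45),.076,(320,150,360,185)),("white",(0,0,190),(180,60,255),.041,(200,230,255,290)),("green",(45,100,60),(80,255,255),.041,(200,230,255,290))]:
    for b in blobs(c,lo,hi,15 if n=="green" else 100,roi,1 if n=="green" else 3)[:3]: print(n,cv2.boundingRect(b),*rect(c,b,z))
im=cv2.resize(c["color"][220:300,180:280,::-1],None,fx=6,fy=6,interpolation=2);cv2.imwrite("pics/dim.png",im)
E
```

```text
yellow (290, 225, 24, 20) [0.4731 0.1192] [60, 40] 0.373
yellow (372, 237, 22, 16) [ 0.4515 -0.1064] [58, 40] 0.133
tray (411, 200, 92, 59) [ 0.4983 -0.3167] [257, 165] 0.0
dimmer (235, 264, 16, 17) [0.3666 0.2813] [42, 45] -1.536
dimmer (236, 235, 14, 15) [0.4509 0.2845] [36, 40] -1.536
dimmer (205, 268, 17, 14) [0.3581 0.3631] [45, 36] 0.021
dead (330, 160, 23, 17) [0.6609 0.0133] [62, 46] 0.024
white (209, 238, 39, 19) [0.439  0.3223] [45, 109] -0.099
white (207, 256, 39, 23) [0.3742 0.3312] [52, 107] -0.252
```

View pics/dim.png

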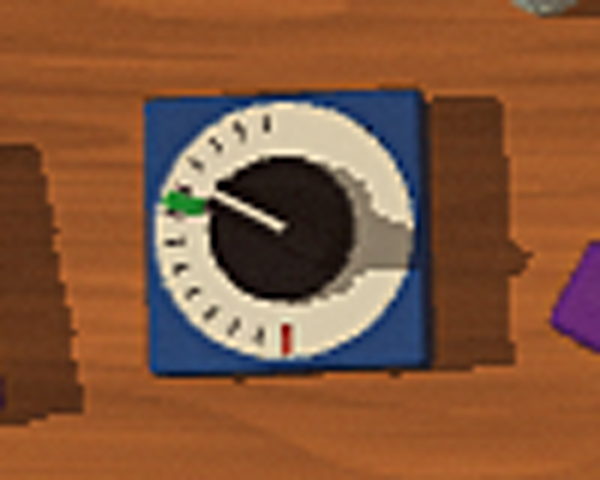

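```bash
python3 -m pendant '[[[1.56,-1.36,0],-0.123],[[1.56,-1.36,0],-0.123],[[1.56,-1.36,0],-0.123],[[1.56,-1.36,0],-0.123],[[1.56,-1.36,0],-0.123],[[1.56,-1.36,0],-0.123],[[1.56,-1.36,0],-0.123],[[1.56,-1.36,0],-0.123],[[1.56,-1.36,0],-0.123],[[1.56,-1.36,0],-0.123],[[1.56,-1.36,0],-0.123],[[1.56,-1.36,0],-0.123],[[1.56,-1.36,0],-0.123],[[1.56,-1.36,0],-0.123],[[0,0,0],0],[[0,0,0],0]]'
python3 - <<'E'
from h import *
t=ctrl.camera("top");c=ctrl.camera("wrist")
print(ray(t,(227.6,258.5),.041), ctrl.get_obs()["eef_rot"])
cv2.imwrite("pics/w1.png",c["color"][:,:,::-1])
np.savez("w1.npz",**c)
cv2.imwrite("pics/t1.png",t["color"][:,:,::-1])
E
```

```text
time_s: 1.48
ee_pos: [0.4061, 0.3262, 0.2052]
eef_rot: [-3.141, 0.0, 1.072]
force: [-0.9, -0.2, -0.4]
grip_width: 0.0942
grip_force: 0.0
[0.40349483 0.32415335 0.041     ] [-3.14131791e+00  2.40252847e-04  1.07448190e+00]
```

View pics/w1.png

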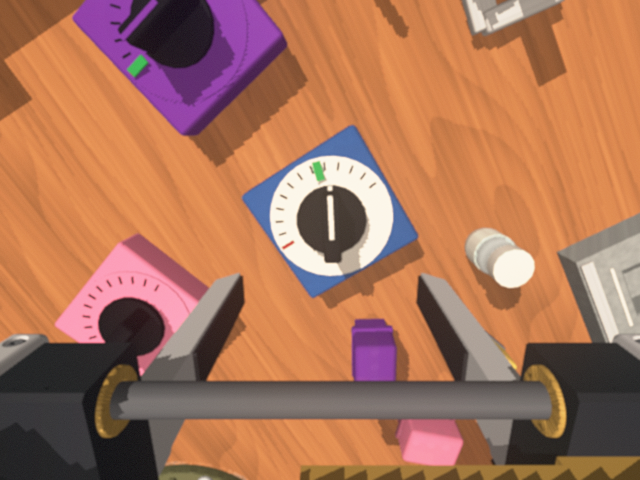

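The wrist view shows the dimmer centred near (331,214). The pointer line runs from (330,190) to (331,240), the green mark is at (319,171) and the red tick at (288,245).

```bash
cat > dim.py <<'E'
from h import *
def dimmer(c,roi=(230,110,430,310)):
    # scale disc ellipse centre, red and green directions (world), white pointer line at z .088
    m=cv2.inRange(hsv(c),np.array((95,110,40)),np.array((125,255,255)));r=np.zeros_like(m);r[roi[1]:roi[3],roi[0]:roi[2]]=255
    b=max(cv2.findContours(m&r,cv2.RETR_EXTERNAL,cv2.CHAIN_APPROX_NONE)[0],key=cv2.contourArea)
    h=cv2.convexHull(b);out=rect(c,h,.04);o=out[0];print("box",out)
    for n,lo,hi in (("red",(0,120,80),(8,255,255)),("red2",(172,120,80),(180,255,255)),("green",(45,100,60),(80,255,255))):
        for q in blobs(c,lo,hi,8,roi,1)[:1]:
            p=ray(c,q[:,0].mean(0),.041)[:2]-o;print(n,np.linalg.norm(p).round(4),"theta",round(float(np.pi-np.arctan2(p[1],p[0])%(2*np.pi)),3))
    return o
E
python3 - <<'E'
from dim import *
c=dict(np.load("w1.npz"));dimmer(c)
w=[q for q in blobs(c,(0,0,150),(180,70,255),15,(318,180,343,246),1)]
for q in w:
    x=q[:,0].astype(float);i,j=x[:,1].argmin(),x[:,1].argmax();print(cv2.boundingRect(q))
a,b=ray(c,(330,194),.088),ray(c,(331,238),.088);d=(a-b)[:2];print(a,b,"pointer yaw",np.arctan2(d[1],d[0]))
t=ctrl.camera("top")
for b in blobs(t,(22,80,120),(35,255,255),100,(150,190,560,479)): print(cv2.boundingRect(b),rect(t,b,.06))
E
```

```text
box (array([0.4068, 0.3265], dtype=float32), [126, 125], 0.06)
red 0.0514 theta -0.086
green 0.0464 theta 1.802
(327, 195, 8, 46)
(318, 180, 25, 11)
[0.42080134 0.35408355 0.088     ] [0.40340216 0.32019435 0.088     ] pointer yaw 1.096475501281915
(291, 225, 23, 20) (array([0.4733, 0.1193], dtype=float32), [60, 40], 0.367)
(372, 237, 22, 16) (array([ 0.4515, -0.1062], dtype=float32), [59, 40], 0.133)
```

View pics/t1.png

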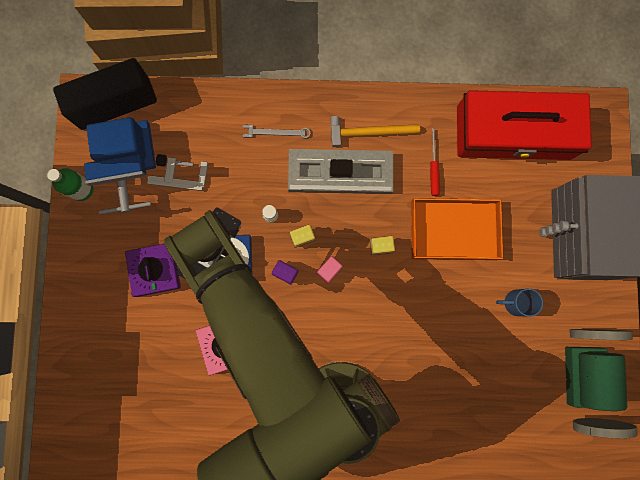

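Only two fresh lamps are present, now that the arm no longer hides that area. Next I grip the dial.

```bash
python3 -m pendant '[[[0,0,-2],0.02],[[0,0,-2],0],[[0,0,-2],0],[[0,0,-2],0],[[0,0,-2],0],[[0,0,-2],0],[[0,0,-1.5],0],[[0,0,-1.0],0],[[0,0,0],0]]'; python3 -m pendant '[[[0,0,0],0],[[0,0,0],0],[[0,0,0],0],[[0,0,0],0],[[0,0,0],0],[[0,0,0],0],[[0,0,0],0],[[0,0,0],0],[[0,0,0],0],[[0,0,0],0]]' 0 12; python3 -c "
from station import ctrl;o=ctrl.get_obs();print(o['moment'],o['force'],o['eef_rot'])"
```

```text
time_s: 2.38
ee_pos: [0.4047, 0.3266, 0.0587]
eef_rot: [-3.14, 0.003, 1.094]
force: [0.2, 0.3, -0.6]
grip_width: 0.0942
grip_force: 0.0
time_s: 3.22
ee_pos: [0.4059, 0.3266, 0.0604]
eef_rot: [3.142, 0.0, 1.092]
force: [0.9, -0.0, -0.6]
grip_width: 0.0308
grip_force: 0.0
[-0.04279803  0.05454282 -0.00880333] [ 0.91291724 -0.03822762 -0.63949837] [3.14157797e+00 6.07230524e-05 1.09182822e+00]
```

```bash
python3 -m pendant '[[[0,0,0],0],[[0,0,0],0],[[0,0,0],0],[[0,0,0],0],[[0,0,0],0],[[0,0,0],0]]'; python3 -m pendant '[[[0,0,0],0.1],[[0,0,0],0.1],[[0,0,0],0.1],[[0,0,0],0.1],[[0,0,0],0.1],[[0,0,0],0.1],[[0,0,0],0.1],[[0,0,0],0.1],[[0,0,0],0.1],[[0,0,0],0.1],[[0,0,0],0.1],[[0,0,0],0.1],[[0,0,0],0.1],[[0,0,0],0.1],[[0,0,0],0.1],[[0,0,0],0.1],[[0,0,0],0.1],[[0,0,0],0.1],[[0,0,0],0.1],[[0,0,0],0.1]]';  python3 -m pendant '[[[0,0,0],0.04],[[0,0,0],0.04],[[0,0,0],0.02],[[0,0,0],0],[[0,0,0],0]]'; python3 -c "
from station import ctrl;o=ctrl.get_obs();print(o['moment'],o['force'],o['eef_rot'])"
```

```text
time_s: 3.72
ee_pos: [0.4063, 0.3264, 0.0605]
eef_rot: [3.141, -0.0, 1.092]
force: [4.9, -3.2, -0.5]
grip_width: 0.0159
grip_force: 12.0
time_s: 5.38
ee_pos: [0.4057, 0.326, 0.0605]
eef_rot: [-3.14, -0.001, 3.097]
force: [0.3, -6.9, 3.7]
grip_width: 0.0157
grip_force: 12.0
time_s: 5.8
ee_pos: [0.4057, 0.326, 0.0605]
eef_rot: [-3.14, -0.001, -3.091]
force: [-0.0, -5.9, 4.4]
grip_width: 0.0162
grip_force: 12.0
[-1.25953118  0.0170579   0.01674479] [-0.04874996 -5.91506474  4.35448037] [-3.14027118e+00 -6.66263934e-04 -3.09118880e+00]
```

```bash
P='import sys
from station import ctrl;o=ctrl.get_obs();print("mz",o["moment"][2].round(3),"yaw",o["eef_rot"][2].round(4)+6.2832,"w",o["grip_width"].round(4))'; python3 -m pendant '[[[0,0,0],0.02],[[0,0,0],0],[[0,0,0],0]]' >/dev/null; python3 -c "$P";python3 -m pendant '[[[0,0,0],0.02],[[0,0,0],0],[[0,0,0],0]]'>/dev/null; python3 -c "$P"; python3 -m pendant '[[[0,0,0],0.02],[[0,0,0],0],[[0,0,0],0]]' >/dev/null; python3 -c "$P"
```

```text
Traceback (most recent call last):
AttributeError: 'float' object has no attribute 'round'
Traceback (most recent call last):
AttributeError: 'float' object has no attribute 'round'
Traceback (most recent call last):
AttributeError: 'float' object has no attribute 'round'
```

```bash
cat >> h.py <<'E'
def st():
    o=ctrl.get_obs();print("t",round(o["time_s"],1),"ee",o["ee_pos"].round(4),"yaw",round(float(o["eef_rot"][2]),4),"f",o["force"].round(1),"mz",round(float(o["moment"][2]),3),"w",round(o["grip_width"],4),"gf",o["grip_force"])
E
python3 -c "from h import *;st()"
```

```text
t 6.5 ee [0.4055 0.326  0.0604] yaw -3.0318 f [-2.6 -8.2  4.7] mz -0.26 w 0.0163 gf 12.405980676412582
```

```bash
python3 -m pendant '[[[0,0,0],0],[[0,0,0],0],[[0,0,0],0],[[0,0,0],0]]' 0.6; python3 -m pendant '[[[0,0,2],0],[[0,0,2],0],[[0,0,3],0],[[0,0,4],0],[[0,0,3.5],0],[[0,0,0],0],[[0,0,0],0]]'
python3 - <<'E'
from dim import *
c=ctrl.camera("wrist");np.savez("w2.npz",**c);cv2.imwrite("pics/w2.png",c["color"][90:330,200:460][:,:,::-1].repeat(2,0).repeat(2,1))
dimmer(c);st()
E
```

```text
time_s: 6.88
ee_pos: [0.4058, 0.3268, 0.0604]
eef_rot: [3.141, 0.0, -3.031]
force: [-0.5, 0.3, -0.0]
grip_width: 0.0394
grip_force: 0.0
time_s: 7.47
ee_pos: [0.4063, 0.3271, 0.207]
eef_rot: [3.14, 0.003, -3.031]
force: [0.4, -0.0, -0.8]
grip_width: 0.0565
grip_force: 0.0
box (array([0.4044, 0.3251], dtype=float32), [125, 125], -1.512)
red 0.0493 theta -0.056
green 0.0488 theta 1.85
t 7.5 ee [0.4058 0.3267 0.2053] yaw -3.0313 f [-0.4 -0.7 -0.4] mz -0.049 w 0.0563 gf 0.0
```

View pics/w2.png

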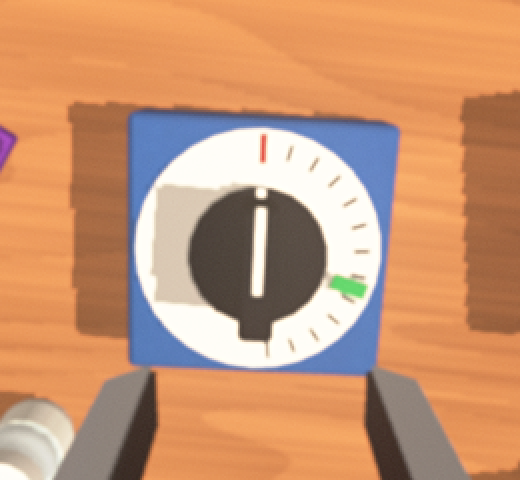

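The picture shows the pointer in line with the red tick, so the dial is at zero. The dead lamp is next.

```bash
python3 -m pendant '[[[1.42,-1.74,0],-0.093],[[1.42,-1.74,0],-0.093],[[1.42,-1.74,0],-0.093],[[1.42,-1.74,0],-0.093],[[1.42,-1.74,0],-0.093],[[1.42,-1.74,0],-0.093],[[1.42,-1.74,0],-0.093],[[1.42,-1.74,0],-0.093],[[1.42,-1.74,0],-0.093],[[1.42,-1.74,0],-0.093],[[1.42,-1.74,0],-0.093],[[1.42,-1.74,0],-0.093],[[1.42,-1.74,0],-0.093],[[1.42,-1.74,0],-0.093],[[1.42,-1.74,0],-0.093],[[1.42,-1.74,0],-0.093],[[1.42,-1.74,0],-0.093],[[1.42,-1.74,0],-0.093],[[0,0,0],0],[[0,0,0],0]]' 1
python3 - <<'E'
from h import *
st();c=ctrl.camera("wrist");np.savez("w3.npz",**c);cv2.imwrite("pics/w3.png",c["color"][:,:,::-1])
print(hsv(c)[200:440:40,100:640:60,1:])
E
```

```text
time_s: 9.18
ee_pos: [0.6612, 0.0127, 0.203]
eef_rot: [-3.138, -0.0, 1.577]
force: [-0.0, 0.6, 0.1]
grip_width: 0.0938
grip_force: 0.0
t 9.2 ee [0.6612 0.0127 0.203 ] yaw 1.5771 f [-0.   0.6  0.1] mz 0.022 w 0.0938 gf 0.0
[[[157 140]
  [163 183]
  [160 210]
  [ 29 231]
  [ 50  56]
  [157 217]
  [ 28 191]
  [164 207]
  [161 197]]

 [[164 126]
  [161 187]
  [161 211]
  [ 29 230]
  [ 45  51]
  [158 208]
  [165 215]
  [161 207]
  [162 198]]

 [[164 204]
  [161 193]
  [ 31 175]
  [ 39 209]
  [ 26 116]
  [158 208]
  [164 221]
  [162 202]
  [117 166]]

 [[129 245]
  [ 29  96]
  [104  44]
  [102 197]
  [ 29 141]
  [156 199]
  [ 33 176]
  [162 205]
  [ 56 167]]

 [[  0  40]
  [ 28 171]
  [162 194]
  [159 202]
  [157 213]
  [160 214]
  [ 90  48]
  [162 198]
  [ 43  47]]

 [[149 228]
  [ 16 111]
  [ 30 112]
  [ 29 113]
  [ 29 115]
  [ 27 114]
  [ 21 111]
  [ 23 110]
  [ 10  51]]]
```

View pics/w3.png

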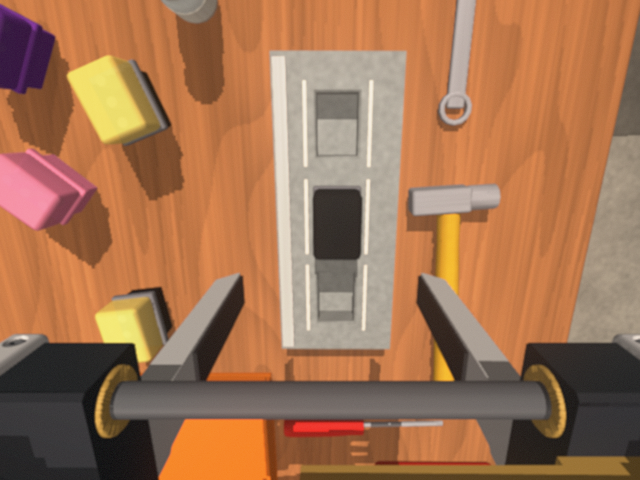

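The wrist view shows the board top spanning (285-405, 52-348). The dead lamp is in the middle socket at (338,224), and the empty sockets are at (337,124) and (336,297). Fresh lamps are at (115,100) and (135,328).

```bash
cat >> h.py <<'E'
def board(c,roi=(272,40,412,352)):
    h=hsv(c);m=cv2.inRange(h,np.array((0,0,80)),np.array((180,70,255)));r=np.zeros_like(m);r[roi[1]:roi[3],roi[0]:roi[2]]=255
    m=cv2.morphologyEx(m&r,cv2.MORPH_CLOSE,np.ones((15,15)));b=max(cv2.findContours(m,0,1)[0],key=cv2.contourArea)
    # bright top face without the left side strip is found by its hull
    return cv2.boundingRect(b),rect(c,cv2.convexHull(b),.034)
E
python3 - <<'E'
from h import *
c=dict(np.load("w3.npz"));print("board",board(c),board(c,(286,40,412,352)))
for b in blobs(c,(0,0,0),(180,255,40),300,(300,170,380,262)): print("dead",cv2.boundingRect(b),rect(c,b,.076))
for b in blobs(c,(22,80,150),(35,255,255),300,(50,40,200,380)): print("fresh",cv2.boundingRect(b),rect(c,b,.066))
for n,p in (("a",(337,124)),("c",(336,297))): print(n,ray(c,p,.034))
# rail line ends (white strips) as board axis: mean of pairs
for p in ((304,80),(372,80),(307,330),(366,330),(271,52),(406,52),(390,347),(283,347)): print(p,ray(c,p,.034)[:2].round(4))
h=c["color"];print(h[110:116:5,270:412:4].mean(2).round()); print(h[60:190:4,337].mean(1).round())
E
```

```text
board ((272, 51, 140, 298), (array([0.674 , 0.0117], dtype=float32), [299, 133], 0.005)) ((286, 51, 126, 298), (array([0.6787, 0.0114], dtype=float32), [123, 302], -0.028))
fresh (68, 56, 75, 85) (array([0.4756, 0.1173], dtype=float32), [58, 40], 0.37)
fresh (96, 309, 52, 53) (array([ 0.4536, -0.1049], dtype=float32), [60, 40], 0.132)
a [0.66655437 0.10001267 0.034     ]
c [ 0.66761486 -0.07516033  0.034     ]
(304, 80) [0.6367 0.1373]
(372, 80) [0.6973 0.1377]
(307, 330) [ 0.6364 -0.115 ]
(366, 330) [ 0.7008 -0.1145]
(271, 52) [0.6081 0.1597]
(406, 52) [0.7261 0.1605]
(390, 347) [ 0.7281 -0.1355]
(283, 347) [ 0.6095 -0.1366]
[[148. 215. 223. 220. 204. 173. 169. 170. 198. 214. 180. 150. 109. 110.
  118. 119. 117. 117. 116. 113. 112. 116. 117. 171. 174. 236. 166. 171.
  171. 172. 172. 176. 176. 175. 144. 140.]
 [146. 207. 223. 218. 205. 169. 171. 173. 199. 213. 176. 152. 112. 117.
  116. 120. 116. 113. 116. 116. 114. 115. 119. 171. 176. 237. 168. 174.
  166. 169. 171. 168. 173. 169. 141. 140.]]
[178. 172. 172. 168. 173. 177. 182. 169. 104. 119. 115. 114. 117. 117.
 112. 161. 166. 168. 171. 171. 170. 172. 166. 172. 151. 175. 173. 172.
 169. 169. 168. 160. 105.]
```

Run:
```python
from h import *
c=dict(np.load("w3.npz"));print(ray(c,(338,224),.076))
for v in (45,60,80):
  for b in blobs(c,(0,0,0),(180,255,v),300,(290,170,385,270)): print("dead",v,cv2.boundingRect(b),rect(c,b,.076))
```

```text
[0.66781559 0.01581836 0.076     ]
dead 60 (314, 190, 47, 69) (array([0.6668, 0.0149], dtype=float32), [62, 41], 0.007)
dead 80 (313, 189, 49, 71) (array([0.6669, 0.0149], dtype=float32), [63, 41], 0.008)
```

```bash
python3 -m pendant '[[[0.6,0.1,-2],0],[[0,0,-2],0],[[0,0,-2],0],[[0,0,-2],0],[[0,0,-2],0],[[0,0,-2],0],[[0,0,-1.5],0],[[0,0,-1.3],0],[[0,0,-1],0],[[0,0,0],0]]'; python3 -m pendant '[[[0,0,0],0],[[0,0,0],0],[[0,0,0],0],[[0,0,0],0],[[0,0,0],0],[[0,0,0],0],[[0,0,0],0],[[0,0,0],0],[[0,0,0],0],[[0,0,0],0],[[0,0,0],0]]' 0 10; python3 -c "from h import *;st()"
```

```text
time_s: 10.07
ee_pos: [0.6663, 0.015, 0.0452]
eef_rot: [-3.138, -0.0, 1.579]
force: [-0.6, 0.0, -0.0]
grip_width: 0.0939
grip_force: 0.0
time_s: 10.98
ee_pos: [0.6675, 0.0144, 0.0475]
eef_rot: [-3.142, 0.0, 1.578]
force: [-0.1, -1.0, 1.0]
grip_width: 0.044
grip_force: 10.0
t 11.0 ee [0.6675 0.0144 0.0475] yaw 1.5778 f [-0.1 -1.   1. ] mz -0.017 w 0.044 gf 9.999597519636154
```

```bash
python3 -m pendant '[[[0,0,0.3],0],[[0,0,0.6],0],[[0,0,1],0],[[0,0,1.1],0],[[0,0,1.5],0],[[0,0,2],0],[[0,0,2],0],[[0,0,2],0],[[0,0,1],0],[[0,0,0.5],0],[[0,0,0],0],[[0,0,0],0]]'; python3 -m pendant '[[[-0.4,-0.8,0],0],[[-0.8,-1.6,0],0],[[-1.0,-1.9,0],0],[[-1.0,-1.9,0],0],[[-1.0,-1.9,0],0],[[-1.0,-1.9,0],0],[[-1.0,-1.9,0],0],[[-1.0,-1.9,0],0],[[-1.0,-1.9,0],0],[[-1.0,-1.9,0],0],[[-1.0,-1.9,0],0],[[-1.0,-1.9,0],0],[[-1.0,-1.9,0],0],[[-1.0,-1.9,0],0],[[-1.0,-1.9,0],0],[[-1.0,-1.9,0],0],[[-1.0,-2.1,0],0],[[-0.8,-2,0],0],[[-0.6,-0.6,0],0],[[0,0,0],0]]';  python3 - <<'E'
from h import *
st();c=ctrl.camera("wrist");cv2.imwrite("pics/w4.png",c["color"][:,:,::-1])
E
```

```text
time_s: 11.98
ee_pos: [0.6672, 0.0145, 0.1667]
eef_rot: [-3.141, -0.0, 1.578]
force: [0.1, 0.2, -2.6]
grip_width: 0.0437
grip_force: 10.0
time_s: 13.65
ee_pos: [0.4899, -0.3237, 0.1665]
eef_rot: [-3.14, -0.001, 1.575]
force: [1.1, 1.0, -1.0]
grip_width: 0.0437
grip_force: 10.0
t 13.7 ee [ 0.4899 -0.3237  0.1665] yaw 1.5754 f [ 1.1  1.  -1. ] mz -0.048 w 0.0437 gf 9.99897837638855
```

View pics/w4.png

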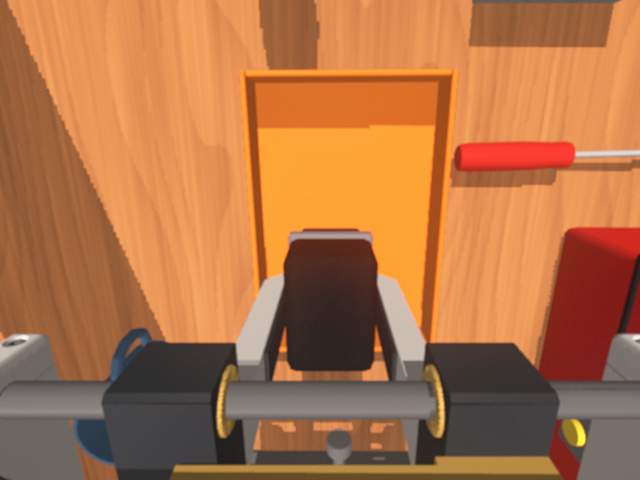

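The lamp is held centred over the tray, whose walls are at x px 244 and 455. I lower it now.

```bash
python3 -m pendant '[[[0.8,0.7,-1],0],[[0,0,-1.5],0],[[0,0,-1.5],0],[[0,0,-1.5],0],[[0,0,-1.5],0],[[0,0,-1.5],0],[[0,0,-1.5],0],[[0,0,-1.0],0],[[0,0,-0.5],0],[[0,0,-0.3],0],[[0,0,-0.2],0],[[0,0,0],0]]'; python3 -m pendant '[[[0,0,-0.1],0],[[0,0,-0.1],0],[[0,0,-0.1],0],[[0,0,-0.1],0],[[0,0,-0.1],0],[[0,0,0],0]]'
```

```text
time_s: 14.7
ee_pos: [0.4997, -0.3154, 0.0476]
eef_rot: [3.141, 0.0, 1.578]
force: [0.1, -0.3, -1.4]
grip_width: 0.0435
grip_force: 10.0
time_s: 15.2
ee_pos: [0.4995, -0.3156, 0.0425]
eef_rot: [3.141, 0.0, 1.578]
force: [-0.9, 0.3, -1.8]
grip_width: 0.0443
grip_force: 10.0
```

```bash
for i in 1 2; do python3 -m pendant '[[[0,0,-0.1],0],[[0,0,0],0],[[0,0,0],0]]' | sed -n '2p;4p'; done
```

```text
ee_pos: [0.4995, -0.3157, 0.0424]
force: [-4.3, 1.9, 7.6]
ee_pos: [0.4995, -0.3159, 0.0418]
force: [-5.1, 1.2, 11.9]
```

```bash
python3 -m pendant '[[[0,0,0.1],0],[[0,0,0],0],[[0,0,0],0],[[0,0,0],0],[[0,0,0],0],[[0,0,0],0]]' 0.75; python3 -m pendant '[[[0,0,1],0],[[0,0,2],0],[[0,0,2],0],[[0,0,3],0],[[0,0,3],0],[[0,0,4],0],[[-0.45,2.11,0],0.013],[[-0.45,2.11,0],0.013],[[-0.45,2.11,0],0.013],[[-0.45,2.11,0],0.013],[[-0.45,2.11,0],0.013],[[-0.45,2.11,0],0.013],[[-0.45,2.11,0],0.013],[[-0.45,2.11,0],0.013],[[-0.45,2.11,0],0.013],[[-0.45,2.11,0],0.013],[[0,0,0],0],[[0,0,0],0]]' 1;  python3 - <<'E'
from h import *
st();c=ctrl.camera("wrist");cv2.imwrite("pics/w5.png",c["color"][:,:,::-1])
for b in blobs(c,(22,80,120),(35,255,255),300,(0,0,639,345)): print("fresh",cv2.boundingRect(b),rect(c,b,.066))
c=ctrl.camera("top")
for b in blobs(c,(22,80,120),(35,255,255),100,(150,190,560,479)): print("top",cv2.boundingRect(b),rect(c,b,.066))
cv2.imwrite("pics/t5.png",c["color"][:,:,::-1])
E
```

```text
time_s: 16.2
ee_pos: [0.4994, -0.3155, 0.0413]
eef_rot: [-3.141, -0.0, 1.578]
force: [-0.5, -0.0, -0.2]
grip_width: 0.0704
grip_force: 0.0
time_s: 17.7
ee_pos: [0.4546, -0.1041, 0.1923]
eef_rot: [3.141, 0.001, 1.709]
force: [0.2, -0.6, 0.3]
grip_width: 0.094
grip_force: 0.0
t 17.7 ee [ 0.4546 -0.1041  0.1923] yaw 1.7092 f [ 0.2 -0.6  0.3] mz 0.01 w 0.094 gf 0.0
fresh (314, 151, 49, 70) (array([ 0.457 , -0.0676], dtype=float32), [59, 40], 0.187)
top (290, 225, 24, 20) (array([0.4725, 0.1192], dtype=float32), [60, 40], 0.373)
top (358, 235, 16, 16) (array([ 0.4543, -0.0584], dtype=float32), [42, 42], 0.022)
```

View pics/w5.png

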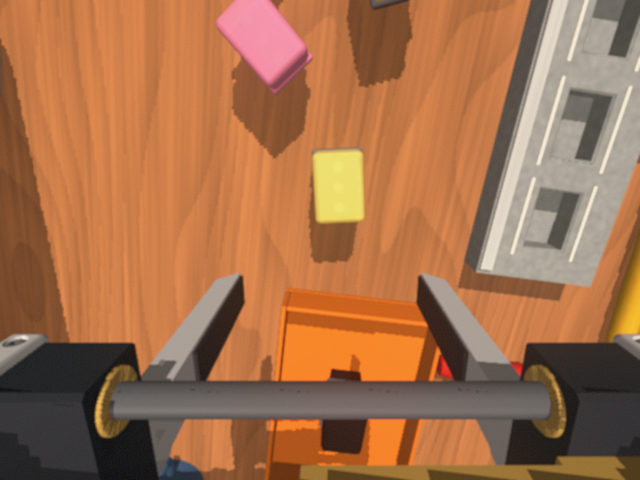

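The fresh lamp has been knocked about 4 cm toward +y and now shows at px (338,186). The dead lamp stands in the tray. I go to the lamp's new position.

```bash
python3 -m pendant '[[[0.12,1.8,0],0.025],[[0.12,1.8,0],0.025],[[0,0,-2],0],[[0,0,-2],0],[[0,0,-2],0],[[0,0,-2],0],[[0,0,-2],0],[[0,0,0],0]]';  python3 - <<'E'
from h import *
st();c=ctrl.camera("wrist")
for b in blobs(c,(22,80,120),(35,255,255),300,(200,0,440,450)): print("fresh",cv2.boundingRect(b),rect(c,b,.066))
E
```

```text
time_s: 18.47
ee_pos: [0.4554, -0.069, 0.0884]
eef_rot: [-3.137, -0.002, 1.756]
force: [-0.4, -0.4, -0.5]
grip_width: 0.0938
grip_force: 0.0
t 18.5 ee [ 0.4554 -0.069   0.0884] yaw 1.7565 f [-0.4 -0.4 -0.5] mz 0.033 w 0.0938 gf 0.0
fresh (300, 223, 68, 92) (array([ 0.4569, -0.0669], dtype=float32), [58, 40], 0.187)
```

```bash
python3 -m pendant '[[[0.1,0.1,-1.5],0],[[0,0.1,-1.5],0],[[0,0,-1.4],0],[[0,0,-1],0],[[0,0,0],0]]'; python3 -m pendant '[[[0,0,0],0],[[0,0,0],0],[[0,0,0],0],[[0,0,0],0],[[0,0,0],0],[[0,0,0],0],[[0,0,0],0],[[0,0,0],0],[[0,0,0],0],[[0,0,0],0],[[0,0,0],0]]' 0 10; python3 -m pendant '[[[0,0,0.5],0],[[0,0,1],0],[[0,0,1.5],0],[[0,0,2],0],[[0,0,2],0],[[0,0,2],0],[[0,0,0],0],[[0,0,0],0]]'; python3 -c "from h import *;st()"
```

```text
time_s: 18.93
ee_pos: [0.4576, -0.0668, 0.0369]
eef_rot: [-3.14, -0.001, 1.757]
force: [-0.0, 0.0, 0.2]
grip_width: 0.0941
grip_force: 0.0
time_s: 19.85
ee_pos: [0.4578, -0.0665, 0.0375]
eef_rot: [-3.141, -0.0, 1.758]
force: [-1.5, 0.5, 2.7]
grip_width: 0.0439
grip_force: 10.0
time_s: 20.52
ee_pos: [0.4582, -0.0666, 0.1283]
eef_rot: [3.14, 0.001, 1.758]
force: [-0.4, 0.2, -1.6]
grip_width: 0.0442
grip_force: 10.0
t 20.5 ee [ 0.4582 -0.0666  0.1283] yaw 1.7578 f [-0.4  0.2 -1.6] mz -0.069 w 0.0442 gf 9.986154735088348
```

```bash
python3 -m pendant '[[[0.6,0,0],-0.015],[[1.2,-0.1,0],-0.015],[[1.7,-0.1,0],-0.015],[[1.8,-0.1,0],-0.015],[[2,-0.1,0],-0.015],[[2,-0.1,0],-0.015],[[2,-0.1,0],-0.015],[[2,-0.1,0],-0.015],[[2,-0.1,0],-0.015],[[2,-0.1,0],-0.015],[[1.8,0,0],-0.015],[[1.2,0,0],-0.015],[[0.5,0,0],0],[[0.2,0,0],0],[[0,0,0],0],[[0,0,0],0]]';  python3 - <<'E'
from h import *
st();c=ctrl.camera("wrist");cv2.imwrite("pics/w6.png",c["color"][:,:,::-1]);np.savez("w6.npz",**c)
for b in blobs(c,(22,60,100),(35,255,255),300,(250,0,430,450)): print("held glass top",cv2.boundingRect(b),rect(c,b,.1275-.0375+.066))
E
```

```text
time_s: 21.85
ee_pos: [0.6673, -0.0755, 0.127]
eef_rot: [-3.141, -0.0, 1.578]
force: [0.2, 0.2, -1.7]
grip_width: 0.0441
grip_force: 10.0
t 21.9 ee [ 0.6673 -0.0755  0.127 ] yaw 1.5779 f [ 0.2  0.2 -1.7] mz 0.022 w 0.0441 gf 9.986265152692795
held glass top (286, 254, 89, 115) (array([ 0.6674, -0.0746], dtype=float32), [59, 39], 0.008)
```

View pics/w6.png

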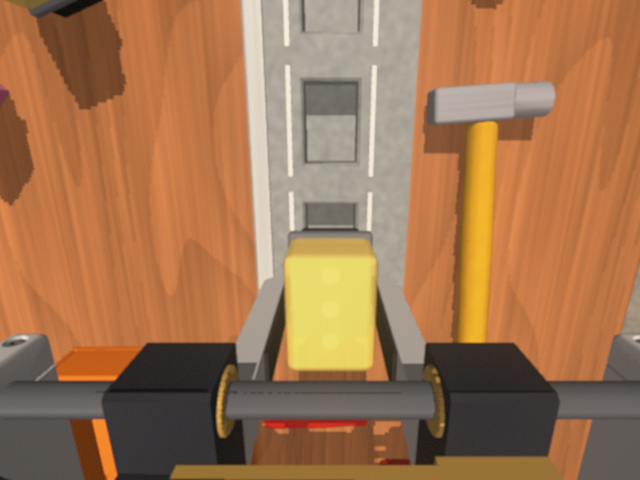

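The held lamp is at px (330,310). Socket b's mouth spans (303-358, 81-163), and socket c's far edge shows at y=203.

Run:
```python
from h import *
c=dict(np.load("w6.npz"))
g=c["color"].mean(2)
print("row150",list(zip(range(294,368,2),g[150,294:368:2].round()))); print("col330",list(zip(range(70,92,2),g[70:92:2,330].round())),list(zip(range(154,214,2),g[154:214:2,330].round())))
for p in ((303,163),(358,163),(302,81),(360,81),(305,203),(358,203)): print(p,ray(c,p,.034)[:2].round(4))
```

```text
row150 [(294, np.float64(164.0)), (296, np.float64(162.0)), (298, np.float64(162.0)), (300, np.float64(155.0)), (302, np.float64(138.0)), (304, np.float64(103.0)), (306, np.float64(102.0)), (308, np.float64(162.0)), (310, np.float64(169.0)), (312, np.float64(167.0)), (314, np.float64(164.0)), (316, np.float64(163.0)), (318, np.float64(161.0)), (320, np.float64(160.0)), (322, np.float64(158.0)), (324, np.float64(156.0)), (326, np.float64(152.0)), (328, np.float64(155.0)), (330, np.float64(158.0)), (332, np.float64(161.0)), (334, np.float64(165.0)), (336, np.float64(163.0)), (338, np.float64(163.0)), (340, np.float64(162.0)), (342, np.float64(161.0)), (344, np.float64(162.0)), (346, np.float64(161.0)), (348, np.float64(157.0)), (350, np.float64(157.0)), (352, np.float64(159.0)), (354, np.float64(137.0)), (356, np.float64(105.0)), (358, np.float64(145.0)), (360, np.float64(157.0)), (362, np.float64(163.0)), (364, np.float64(163.0)), (366, np.float64(158.0))]
col330 [(70, np.float64(162.0)), (72, np.float64(162.0)), (74, np.float64(162.0)), (76, np.float64(161.0)), (78, np.float64(134.0)
[... 399 characters left out ...]
t64(161.0)), (174, np.float64(162.0)), (176, np.float64(163.0)), (178, np.float64(163.0)), (180, np.float64(162.0)), (182, np.float64(157.0)), (184, np.float64(156.0)), (186, np.float64(160.0)), (188, np.float64(163.0)), (190, np.float64(166.0)), (192, np.float64(163.0)), (194, np.float64(160.0)), (196, np.float64(159.0)), (198, np.float64(160.0)), (200, np.float64(159.0)), (202, np.float64(132.0)), (204, np.float64(108.0)), (206, np.float64(106.0)), (208, np.float64(105.0)), (210, np.float64(105.0)), (212, np.float64(106.0))]
(303, 163) [ 0.6469 -0.017 ]
(358, 163) [ 0.6877 -0.0167]
(302, 81) [0.647  0.0392]
(360, 81) [0.6874 0.0395]
(305, 203) [ 0.648  -0.0471]
(358, 203) [ 0.6885 -0.0468]
```

```bash
python3 -m pendant '[[[0.05,-0.1,-1],0],[[0,0,-1.5],0],[[0,0,-1.5],0],[[0,0,-0.8],0],[[0,0,-0.4],0],[[0,0,0],0]]'|sed -n '2p;4p'; for i in 1 2 3 4; do python3 -m pendant '[[[0,0,-0.1],0],[[0,0,-0.1],0],[[0,0,0],0]]' | sed -n '2p;4p'; done
```

```text
ee_pos: [0.6679, -0.0766, 0.0745]
force: [0.2, -0.7, -1.5]
ee_pos: [0.6686, -0.0766, 0.074]
force: [0.8, -0.1, -0.2]
ee_pos: [0.6685, -0.0765, 0.0715]
force: [0.5, -0.7, -1.6]
ee_pos: [0.6686, -0.076, 0.0704]
force: [-3.8, 3.1, 7.6]
ee_pos: [0.6686, -0.0757, 0.0688]
force: [-4.1, 4.9, 10.0]
```

```bash
for i in 1 2; do python3 -m pendant '[[[-0.05,0.05,0],0],[[0,0,0],0],[[0,0,0],0]]'|sed -n '2p;4p'; done;  for i in 1 2 ; do python3 -m pendant '[[[0,0,-0.1],0],[[0,0,0],0],[[0,0,0],0]]' | sed -n '2p;4p'; done
```

```text
ee_pos: [0.6684, -0.0756, 0.0687]
force: [-1.9, 3.6, 7.0]
ee_pos: [0.6681, -0.0753, 0.0686]
force: [1.4, 2.2, 5.9]
ee_pos: [0.6681, -0.0751, 0.0677]
force: [0.1, 4.4, 7.8]
ee_pos: [0.6681, -0.0749, 0.0669]
force: [-0.8, 4.9, 8.7]
```

```bash
python3 -m pendant '[[[0,0.05,0],0],[[0,0.05,0],0],[[0,0,0],0]]'|sed -n '2p;4p';  for i in 1 2 3; do python3 -m pendant '[[[0,0,-0.1],0],[[0,0,-0.1],0],[[0,0,0],0]]' | sed -n '2p;4p'; done
```

```text
ee_pos: [0.668, -0.0743, 0.0665]
force: [0.8, 2.8, 6.5]
ee_pos: [0.6681, -0.0739, 0.0648]
force: [-0.5, 4.3, 8.2]
ee_pos: [0.6681, -0.0738, 0.0628]
force: [0.2, 5.4, 8.2]
ee_pos: [0.6682, -0.0734, 0.0611]
force: [-0.9, 7.7, 10.7]
```

```bash
python3 -m pendant '[[[0,0.05,0],0],[[0,0.05,0],0],[[0,0,0],0]]'|sed -n '2p;4p';  for i in 1 2 3; do python3 -m pendant '[[[0,0,-0.1],0],[[0,0,-0.1],0],[[0,0,0],0]]' | sed -n '2p;4p'; done; python3 -c "from h import *;st();o=ctrl.get_obs();print(o['eef_rot'],o['moment'])"
```

```text
ee_pos: [0.668, -0.0732, 0.0603]
force: [3.7, 3.4, 3.8]
ee_pos: [0.668, -0.0722, 0.0581]
force: [1.6, 9.8, 6.8]
ee_pos: [0.6679, -0.0719, 0.0561]
force: [1.6, 10.9, 7.6]
ee_pos: [0.668, -0.0729, 0.0546]
force: [0.8, 6.6, 10.3]
t 26.4 ee [ 0.668  -0.0729  0.0546] yaw 1.5781 f [ 0.8  6.6 10.3] mz 0.064 w 0.0454 gf 10.012966096401215
[ 3.13962080e+00 -6.72888627e-04  1.57811087e+00] [ 1.21217604 -0.08710694  0.06385075]
```

Run:
```python
from h import *
c=ctrl.camera("wrist");s=ctrl.camera("side");p=proj(s,(.668,-.073,.06)).astype(int);print(p)
a=c["color"][150:400,200:460];b=cv2.resize(s["color"][p[1]-40:p[1]+45,p[0]-50:p[0]+50],(390,331))
im=np.zeros((331,660,3),np.uint8);im[:250,:260]=a;im[:,265:655]=b;cv2.imwrite("pics/w7.png",im[:,:,::-1])
```

```text
[412 236]
```

View pics/w7.png

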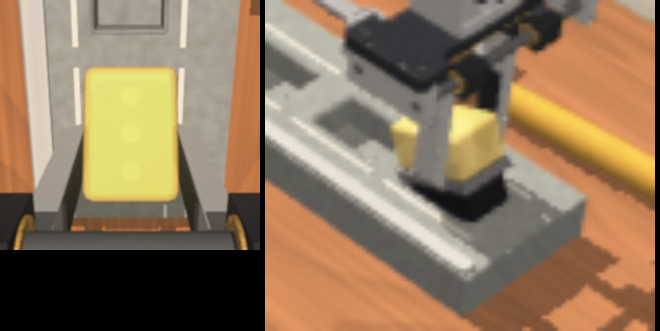

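The side crop shows the lamp tilted in the grip, with its -y end up and the plug's corner riding on the socket rim. I back it out, set it down flat on the bench and regrip.

```bash
python3 -m pendant '[[[0,0,0.3],0],[[0,0,0.5],0],[[0,0,1],0],[[0,0,1.2],0],[[0,0,1.5],0],[[0,0,1.5],0],[[0,0,1],0],[[0,0,0],0]]' - 12|sed -n '2p;4p'; python3 -m pendant '[[[-0.6,0,0],0],[[-1.2,0,0],0],[[-1.7,0,0],0],[[-1.8,0,0],0],[[-2,0,0],0],[[-2,0,0],0],[[-2,0,0],0],[[-2,0,0],0],[[-1.7,0,0],0],[[-1.2,0,0],0],[[-0.6,0,0],0],[[0,0,0],0]]'|sed -n '2p;4p'
python3 - <<'E'
from h import *
st();s=ctrl.camera("side");o=ctrl.get_obs()["ee_pos"];p=proj(s,o).astype(int);print(p)
cv2.imwrite("pics/w8.png",cv2.resize(s["color"][p[1]-40:p[1]+40,p[0]-50:p[0]+50],(500,400))[:,:,::-1])
E
```

```text
ee_pos: [0.6683, -0.0738, 0.1267]
force: [0.3, 0.2, -1.3]
ee_pos: [0.4982, -0.0735, 0.123]
force: [0.2, 0.2, -2.2]
t 28.2 ee [ 0.4982 -0.0735  0.123 ] yaw 1.5776 f [ 0.2  0.2 -2.2] mz -0.008 w 0.0452 gf 11.998098939657211
[367 247]
```

View pics/w8.png

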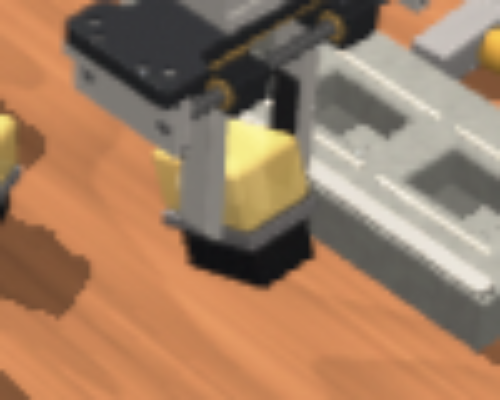

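It still looks tilted in the grip. I set it down on the bench.

```bash
python3 -m pendant '[[[0,0,-1],0],[[0,0,-1.5],0],[[0,0,-1.5],0],[[0,0,-1.5],0],[[0,0,-1],0],[[0,0,-0.5],0],[[0,0,-0.2],0],[[0,0,0],0]]' - 8|sed -n '2p;4p'; for i in 1 2 3 ; do python3 -m pendant '[[[0,0,-0.1],0],[[0,0,-0.1],0],[[0,0,0],0]]' | sed -n '2p;4p'; done
```

```text
ee_pos: [0.4995, -0.0735, 0.0512]
force: [0.6, -0.1, -0.6]
ee_pos: [0.4996, -0.0736, 0.0498]
force: [-0.9, 0.2, -1.5]
ee_pos: [0.4993, -0.0735, 0.0474]
force: [-0.3, -0.2, -1.3]
ee_pos: [0.4993, -0.0735, 0.0452]
force: [-0.0, -0.1, -1.4]
```

```bash
for i in 1 2 3 4 5 6; do python3 -m pendant '[[[0,0,-0.1],0],[[0,0,0],0],[[0,0,0],0]]' | sed -n '2p;4p'; done
```

```text
ee_pos: [0.4993, -0.0736, 0.0444]
force: [0.3, -0.2, -1.4]
ee_pos: [0.4993, -0.0735, 0.0434]
force: [0.0, 0.2, -2.0]
ee_pos: [0.4993, -0.0735, 0.0424]
force: [-0.6, -0.5, -1.1]
ee_pos: [0.4993, -0.0735, 0.0414]
force: [-0.3, 0.5, -1.2]
ee_pos: [0.4994, -0.0736, 0.0405]
force: [-0.2, -1.4, -0.1]
ee_pos: [0.4996, -0.074, 0.0399]
force: [-1.8, -4.1, 5.0]
```

```bash
python3 -m pendant '[[[0,0,0],0],[[0,0,0],0],[[0,0,0],0]]' - 4| sed -n '2p;4p';for i in 1 2; do python3 -m pendant '[[[0,0,-0.1],0],[[0,0,0],0],[[0,0,0],0]]' | sed -n '2p;4p'; done
```

```text
ee_pos: [0.4997, -0.0738, 0.0398]
force: [-0.9, -4.6, 4.9]
ee_pos: [0.4996, -0.0737, 0.0387]
force: [-0.5, -2.7, 5.5]
ee_pos: [0.4995, -0.0737, 0.0376]
force: [-0.3, -3.0, 5.1]
```

```bash
for i in 1 2; do python3 -m pendant '[[[0,0,-0.1],0],[[0,0,0],0],[[0,0,0],0]]' | sed -n '2p;4p'; done; python3 -m pendant '[[[0,0,0],0],[[0,0,0],0],[[0,0,0],0],[[0,0,0],0],[[0,0,0],0],[[0,0,0],0]]' 1 | sed -n '2p;4p'; python3 -m pendant '[[[0,0,1],0],[[0,0,2],0],[[0,0,2],0],[[0,0,1.5],0],[[0,0,0],0],[[0,0,0],0]]' >/dev/null;  python3 - <<'E'
from h import *
st();c=ctrl.camera("wrist")
for b in blobs(c,(22,80,120),(35,255,255),300,(200,0,440,450)): print("fresh",cv2.boundingRect(b),rect(c,b,.066))
E
```

```text
ee_pos: [0.4995, -0.0736, 0.0365]
force: [-1.1, -2.8, 5.0]
ee_pos: [0.4995, -0.0736, 0.0355]
force: [-0.0, -2.8, 4.3]
ee_pos: [0.4993, -0.0734, 0.0354]
force: [0.5, -0.7, 1.2]
t 33.4 ee [ 0.4996 -0.0736  0.1012] yaw 1.5778 f [ 0.1 -0.   0.5] mz -0.016 w 0.0939 gf 0.0
fresh (298, 232, 64, 85) (array([ 0.4994, -0.0806], dtype=float32), [58, 40], 0.007)
```

```bash
python3 -m pendant '[[[0,0,2],0],[[1.7,0,2],0],[[1.7,0,1],0],[[1.7,0,0],0],[[1.7,0,0],0],[[1.7,0,0],0],[[1.7,0,0],0],[[1.7,0,0],0],[[1.7,0,0],0],[[1.7,0,0],0],[[1.5,-0.2,0],0],[[0,0,0],0],[[0,0,0],0]]'|sed -n '2p';  python3 - <<'E'
from h import *
st();c=ctrl.camera("wrist");np.savez("w9.npz",**c);print([proj(c,(.668,y,.034)).round() for y in (-.0755,.0125)])
cv2.imwrite("pics/w9.png",cv2.resize(c["color"][20:320,240:420],None,fx=2,fy=2)[:,:,::-1])
E
```

```text
ee_pos: [0.6669, -0.0755, 0.1486]
t 34.5 ee [ 0.6669 -0.0755  0.1486] yaw 1.5779 f [-0.7  0.9 -0.1] mz 0.006 w 0.0942 gf 0.0
[array([332., 231.]), array([333., 122.])]
```

View pics/w9.png

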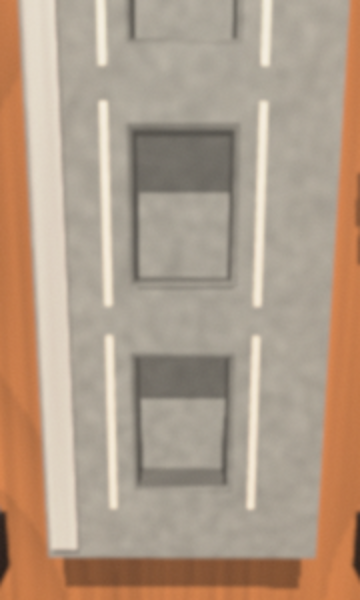

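Socket c's mouth spans px (307-356, 197-263), and socket b's spans (304-360, 82-164).

Run:
```python
from h import *
c=dict(np.load("w9.npz"))
f=lambda u,v: ray(c,(u,v),.034)[:2]
for n,x0,x1,y0,y1 in (("c",307,356,197,263.5),("b",304,360,82,164),("c lines",294.5,367,188,275),("b lines",290,372.5,70,173.5)):
    P=np.array([f(x0,y0),f(x1,y0),f(x0,y1),f(x1,y1)]);print(n,P.mean(0).round(4),np.ptp(P,0).round(4))
g=c["color"].mean(2);print(list(zip(range(190,204),g[190:204,331].round().astype(int))),list(zip(range(254,272),g[254:272,331].round().astype(int))))
```

```text
c [ 0.6679 -0.0754] [0.0426 0.0587]
b [0.6676 0.0109] [0.0449 0.0611]
c lines [ 0.6673 -0.0771] [0.0636 0.0771]
b lines [0.667  0.0113] [0.0666 0.0771]
[(190, np.int64(161)), (191, np.int64(160)), (192, np.int64(160)), (193, np.int64(159)), (194, np.int64(161)), (195, np.int64(159)), (196, np.int64(153)), (197, np.int64(135)), (198, np.int64(120)), (199, np.int64(110)), (200, np.int64(109)), (201, np.int64(108)), (202, np.int64(109)), (203, np.int64(105))] [(254, np.int64(137)), (255, np.int64(125)), (256, np.int64(122)), (257, np.int64(119)), (258, np.int64(118)), (259, np.int64(119)), (260, np.int64(120)), (261, np.int64(118)), (262, np.int64(127)), (263, np.int64(142)), (264, np.int64(155)), (265, np.int64(158)), (266, np.int64(160)), (267, np.int64(162)), (268, np.int64(161)), (269, np.int64(162)), (270, np.int64(162)), (271, np.int64(161))]
```

```bash
python3 -m pendant '[[[-1.7,0,0],0],[[-1.7,0,0],0],[[-1.7,0,0],0],[[-1.7,0,0],0],[[-1.7,0,0],0],[[-1.7,0,0],0],[[-1.7,0,0],0],[[-1.7,0,0],0],[[-1.7,-0.2,0],0],[[-1.5,-0.3,0],0],[[0,0,-2],0],[[0,0,-2],0],[[0,0,-1],0],[[0,0,0],0],[[0,0,0],0]]'|sed -n '2p';  python3 - <<'E'
from h import *
st();c=ctrl.camera("wrist")
for b in blobs(c,(22,80,120),(35,255,255),300,(200,0,440,450)): print("fresh",cv2.boundingRect(b),rect(c,b,.066))
E
```

```text
ee_pos: [0.4991, -0.0805, 0.1006]
t 35.8 ee [ 0.4991 -0.0805  0.1006] yaw 1.5778 f [-0.7 -0.3  0.4] mz -0.017 w 0.0936 gf 0.0
fresh (299, 221, 64, 88) (array([ 0.4995, -0.0808], dtype=float32), [59, 40], 0.008)
```

```bash
python3 -m pendant '[[[0,0,-1.5],0],[[0,0,-1.5],0],[[0,0,-1.5],0],[[0,0,-1],0],[[0,0,-0.8],0],[[0,0,0],0],[[0,0,0],0]]'|sed -n '2p'; python3 -m pendant '[[[0,0,0],0],[[0,0,0],0],[[0,0,0],0],[[0,0,0],0],[[0,0,0],0],[[0,0,0],0],[[0,0,0],0],[[0,0,0],0],[[0,0,0],0],[[0,0,0],0],[[0,0,0],0]]' 0 13; python3 -m pendant '[[[0,0,0.5],0],[[0,0,1],0],[[0,0,1.5],0],[[0,0,2],0],[[0,0,2],0],[[0,0,2],0],[[0,0,0],0],[[0.8,0,0],0],[[1.6,0,0],0],[[2,0,0],0],[[2,0.1,0],0],[[2,0.1,0],0],[[2,0.1,0],0],[[2,0.1,0],0],[[2,0.1,0],0],[[1.4,0.3,0],0],[[0.6,0,0],0],[[0.4,0,0],0],[[0,0,0],0],[[0,0,0],0]]'
python3 - <<'E'
from h import *
st();c=ctrl.camera("wrist")
for b in blobs(c,(22,60,100),(35,255,255),300,(250,0,430,450)): print("held",cv2.boundingRect(b),rect(c,b,.156))
E
```

```text
ee_pos: [0.4996, -0.0806, 0.0379]
time_s: 37.37
ee_pos: [0.4994, -0.0805, 0.0375]
eef_rot: [3.142, 0.0, 1.578]
force: [-0.2, -0.4, 0.6]
grip_width: 0.0441
grip_force: 13.0
time_s: 39.03
ee_pos: [0.6669, -0.0726, 0.1269]
eef_rot: [-3.141, -0.0, 1.578]
force: [0.4, 0.3, -1.4]
grip_width: 0.0439
grip_force: 13.0
t 39.0 ee [ 0.6669 -0.0726  0.1269] yaw 1.5777 f [ 0.4  0.3 -1.4] mz -0.016 w 0.0439 gf 12.997897267341614
held (285, 255, 90, 115) (array([ 0.6668, -0.0722], dtype=float32), [59, 40], 0.01)
```

```bash
python3 -m pendant '[[[0.05,0,-1],0],[[0,0,-1.5],0],[[0,0,-1.5],0],[[0,0,-0.8],0],[[0,0,-0.4],0],[[0,0,0],0]]'|sed -n '2p;4p'; for i in 1 2 3 4 5 6; do python3 -m pendant '[[[0,0,-0.1],0],[[0,0,0],0],[[0,0,0],0]]' | sed -n '2p;4p'; done
```

```text
ee_pos: [0.6674, -0.0725, 0.0745]
force: [0.8, 0.6, -1.4]
ee_pos: [0.6681, -0.0726, 0.0752]
force: [0.0, 0.7, -1.1]
ee_pos: [0.6679, -0.0725, 0.0736]
force: [0.6, -0.3, -1.7]
ee_pos: [0.6678, -0.0725, 0.0724]
force: [-0.3, 0.8, -1.8]
ee_pos: [0.6678, -0.0725, 0.0713]
force: [-0.1, 0.5, -1.4]
ee_pos: [0.6678, -0.0726, 0.0704]
force: [-0.4, -0.6, -1.2]
ee_pos: [0.6678, -0.0725, 0.0694]
force: [-1.1, 0.9, -1.4]
```

```bash
for i in 1 2 3 4 ; do python3 -m pendant '[[[0,0,-0.1],0],[[0,0,-0.1],0],[[0,0,0],0]]' | sed -n '2p;4p'; done
```

```text
ee_pos: [0.6678, -0.0725, 0.0672]
force: [-0.3, -0.1, -2.0]
ee_pos: [0.6677, -0.0725, 0.0651]
force: [-0.5, -0.3, -1.6]
ee_pos: [0.6678, -0.0725, 0.0632]
force: [0.6, 1.0, -1.0]
ee_pos: [0.6678, -0.0725, 0.0612]
force: [0.6, 0.0, -1.4]
```

```bash
for i in 1 2 3 ; do python3 -m pendant '[[[0,0,-0.2],0],[[0,0,-0.2],0],[[0,0,0],0]]' | sed -n '2p;4p'; done; for i in 1 2; do python3 -m pendant '[[[0,0,-0.1],0],[[0,0,0],0],[[0,0,0],0]]' | sed -n '2p;4p'; done
```

```text
ee_pos: [0.6676, -0.0725, 0.0569]
force: [-0.8, -0.4, -1.1]
ee_pos: [0.6677, -0.0725, 0.0529]
force: [-0.3, 0.2, -1.0]
ee_pos: [0.6677, -0.0725, 0.0489]
force: [0.1, -0.4, -1.7]
ee_pos: [0.6678, -0.0725, 0.0484]
force: [0.1, 0.6, -0.7]
ee_pos: [0.6679, -0.0726, 0.0475]
force: [0.3, -0.7, -0.8]
```

```bash
python3 -m pendant '[[[0,0,-0.1],0],[[0,0,0],0],[[0,0,0],0]]' | sed -n '2p;4p'; python3 -m pendant '[[[0,0,0],0],[[0,0,0],0],[[0,0,0],0],[[0,0,0],0],[[0,0,0],0],[[0,0,0],0]]' 1| sed -n '2p;4p'; python3 -m pendant '[[[0,0,1],0],[[0,0,2],0],[[0,0,2],0],[[0,0,3],0],[[0,0,3],0],[[0,0,3.5],0],[[-1.6,1.58,0],0.03],[[-1.6,1.58,0],0.03],[[-1.6,1.58,0],0.03],[[-1.6,1.58,0],0.03],[[-1.6,1.58,0],0.03],[[-1.6,1.58,0],0.03],[[-1.6,1.58,0],0.03],[[-1.6,1.58,0],0.03],[[-1.6,1.58,0],0.03],[[-1.6,1.58,0],0.03],[[-1.6,1.58,0],0.03],[[-1.6,1.58,0],0.03],[[0,0,0],0.01],[[0,0,0],0]]' | sed -n '2p;4p'
python3 - <<'E'
from h import *
st();c=ctrl.camera("wrist")
for b in blobs(c,(22,60,100),(35,255,255),300,(150,0,480,345)): print(cv2.boundingRect(b),rect(c,b,.066))
t=ctrl.camera("top")
for b in blobs(t,(22,80,120),(35,255,255),100,(150,150,560,479)): print("top",cv2.boundingRect(b),rect(t,b,.076))
E
```

```text
ee_pos: [0.6679, -0.0726, 0.0475]
force: [-4.3, 0.8, 7.1]
ee_pos: [0.6678, -0.0726, 0.0464]
force: [0.3, -0.8, -0.2]
ee_pos: [0.4758, 0.1175, 0.1924]
force: [-0.2, -1.1, 0.3]
t 45.8 ee [0.4758 0.1175 0.1924] yaw 1.9495 f [-0.2 -1.1  0.3] mz -0.039 w 0.0939 gf 0.0
(305, 192, 47, 65) (array([0.4734, 0.119 ], dtype=float32), [58, 40], 0.378)
top (362, 160, 21, 14) (array([ 0.6673, -0.0734], dtype=float32), [57, 37], 0.024)
```

```bash
python3 -m pendant '[[[-0.2,0.1,-2],0],[[0,0,-2],0],[[0,0,-2],0],[[0,0,-2],0],[[0,0,-1.5],0],[[0,0,0],0],[[0,0,0],0]]' | sed -n '2p;4p'
python3 - <<'E'
from h import *
st();c=ctrl.camera("wrist")
for b in blobs(c,(22,60,100),(35,255,255),300,(150,0,480,345)): print(cv2.boundingRect(b),rect(c,b,.066))
E
```

```text
ee_pos: [0.4742, 0.1175, 0.0964]
force: [0.2, 0.6, 0.7]
t 46.4 ee [0.4742 0.1175 0.0964] yaw 1.9466 f [0.2 0.6 0.7] mz 0.023 w 0.0938 gf 0.0
(297, 219, 67, 90) (array([0.4733, 0.1192], dtype=float32), [59, 40], 0.376)
```

```bash
python3 -m pendant '[[[-0.1,0.15,-1.5],0],[[0,0,-1.5],0],[[0,0,-1.5],0],[[0,0,-0.8],0],[[0,0,-0.6],0],[[0,0,0],0],[[0,0,0],0]]'|sed -n '2p'; python3 -m pendant '[[[0,0,0],0],[[0,0,0],0],[[0,0,0],0],[[0,0,0],0],[[0,0,0],0],[[0,0,0],0],[[0,0,0],0],[[0,0,0],0],[[0,0,0],0],[[0,0,0],0],[[0,0,0],0]]' 0 13; python3 -m pendant '[[[0,0,0.5],0],[[0,0,1],0],[[0,0,1.5],0],[[0,0,2],0],[[0,0,2],0],[[0,0,2],0],[[0,0,0],0],[[0.8,0,0],-0.03],[[1.6,-0.2,0],-0.04],[[2,-0.2,0],-0.04],[[2,-0.2,0],-0.04],[[2,-0.2,0],-0.04],[[2,-0.2,0],-0.04],[[2,-0.2,0],-0.04],[[2,-0.2,0],-0.04],[[2,-0.1,0],-0.04],[[1.8,0,0],-0.02],[[1,0,0],0],[[0,0,0],0],[[0,0,0],0]]'
python3 - <<'E'
from h import *
st();c=ctrl.camera("wrist")
for b in blobs(c,(22,60,100),(35,255,255),300,(250,0,430,450)): print("held",cv2.boundingRect(b),rect(c,b,.156))
E
```

```text
ee_pos: [0.4733, 0.1196, 0.0381]
time_s: 47.98
ee_pos: [0.4728, 0.1196, 0.0375]
eef_rot: [-3.142, -0.0, 1.948]
force: [-0.2, 0.4, -0.1]
grip_width: 0.0436
grip_force: 13.0
time_s: 49.65
ee_pos: [0.6644, 0.1045, 0.1265]
eef_rot: [-3.14, 0.0, 1.578]
force: [-0.6, -0.2, -1.0]
grip_width: 0.0442
grip_force: 13.0
t 49.6 ee [0.6644 0.1045 0.1265] yaw 1.5778 f [-0.6 -0.2 -1. ] mz -0.014 w 0.0442 gf 12.986075431108475
held (286, 254, 89, 117) (array([0.6645, 0.105 ], dtype=float32), [60, 40], 0.003)
held (309, 429, 49, 21) (array([0.6666, 0.0332], dtype=float32), [13, 25], -1.562)
```

```bash
python3 -m pendant '[[[0.2,-0.1,-1],0],[[0,0,-1.5],0],[[0,0,-1.5],0],[[0,0,-0.8],0],[[0,0,-0.4],0],[[0,0,0],0]]'|sed -n '2p;4p'; for i in 1 2 3 4 5 6 7; do python3 -m pendant '[[[0,0,-0.1],0],[[0,0,0],0],[[0,0,0],0]]' | sed -n '2p;4p'; done
```

```text
ee_pos: [0.6663, 0.1036, 0.0746]
force: [0.7, 1.1, -1.3]
ee_pos: [0.6671, 0.1036, 0.0752]
force: [0.0, 0.3, -2.5]
ee_pos: [0.6669, 0.1036, 0.0736]
force: [-0.1, -0.3, -1.0]
ee_pos: [0.6668, 0.1036, 0.0723]
force: [0.1, -0.3, -0.9]
ee_pos: [0.6668, 0.1036, 0.0714]
force: [-0.2, 1.1, -0.8]
ee_pos: [0.6668, 0.1036, 0.0704]
force: [-0.2, 0.3, -1.5]
ee_pos: [0.6668, 0.1036, 0.0693]
force: [-0.2, -0.2, -0.6]
ee_pos: [0.6668, 0.1036, 0.0683]
force: [-0.9, -0.2, -1.1]
```

```bash
for i in 1 2 3 4 5; do python3 -m pendant '[[[0,0,-0.2],0],[[0,0,-0.2],0],[[0,0,0],0]]' | sed -n '2p;4p'; done; for i in 1 2; do python3 -m pendant '[[[0,0,-0.1],0],[[0,0,0],0],[[0,0,0],0]]' | sed -n '2p;4p'; done
```

```text
ee_pos: [0.6666, 0.1035, 0.0638]
force: [-0.7, -0.8, -0.9]
ee_pos: [0.6666, 0.1036, 0.0599]
force: [-0.2, 0.7, -1.2]
ee_pos: [0.6666, 0.1035, 0.0559]
force: [-0.1, -0.3, -1.8]
ee_pos: [0.6666, 0.1035, 0.0519]
force: [-0.6, 0.6, -1.9]
ee_pos: [0.6666, 0.1035, 0.0479]
force: [0.3, -0.3, -1.8]
ee_pos: [0.6669, 0.1036, 0.0475]
force: [-0.2, -0.2, -1.2]
ee_pos: [0.6669, 0.1036, 0.0475]
force: [-4.6, -0.6, 8.0]
```

```bash
python3 -m pendant '[[[0,0,0],0],[[0,0,0],0],[[0,0,0],0],[[0,0,0],0],[[0,0,0],0],[[0,0,0],0]]' 1| sed -n '2p;4p'; python3 -m pendant '[[[0,0,1],0],[[0,0,2],0],[[0,0,2],0],[[0,0,3],0],[[0,0,4],0],[[0,0,3.9],0],[[0,0,0],0],[[0,0,0],0]]'| sed -n '2p;4p'; python3 -m pendant '[[[-1.63,1.39,0],0.102],[[-1.63,1.39,0],0.102],[[-1.63,1.39,0],0.102],[[-1.63,1.39,0],0.102],[[-1.63,1.39,0],0.102],[[-1.63,1.39,0],0.102],[[-1.63,1.39,0],0.102],[[-1.63,1.39,0],0.102],[[-1.63,1.39,0],0.102],[[-1.63,1.39,0],0.102],[[-1.63,1.39,0],0.102],[[-1.63,1.39,0],0.102],[[-1.63,1.39,0],0.102],[[-1.63,1.39,0],0.102],[[-1.63,1.39,0],0.102],[[-1.63,1.39,0],0.102],[[0,0,0],0],[[0,0,0],0]]'
python3 - <<'E'
from dim import *
st();c=ctrl.camera("wrist");np.savez("w10.npz",**c);o=dimmer(c)
# scale disc: ellipse on white ring hull
m=cv2.inRange(hsv(c),np.array((0,0,150)),np.array((180,70,255)));r=np.zeros_like(m);r[130:295,250:410]=255
b=max(cv2.findContours(m&r,0,1)[0],key=cv2.contourArea);h=cv2.convexHull(b);print("disc bbox",cv2.boundingRect(b))
P=np.array([ray(c,p[0],.0435)[:2] for p in h],np.float32)*1000;(x,y),rad=cv2.minEnclosingCircle(P);print("disc",x,y,rad,cv2.fitEllipse(P))
for n,lo,hi in (("red",(0,100,80),(8,255,255)),("green",(45,100,60),(80,255,255))):
    q=blobs(c,lo,hi,8,(250,130,410,290),1)[0];mm=cv2.moments(q);u=(mm["m10"]/mm["m00"],mm["m01"]/mm["m00"]);p=ray(c,u,.0435)[:2];d=p-np.array((x,y))/1000
    print(n,u,np.linalg.norm(d).round(4),np.pi-np.arctan2(d[1],d[0])%(2*np.pi))
E
```

```text
ee_pos: [0.6668, 0.1035, 0.0463]
force: [-0.5, 0.3, -0.4]
ee_pos: [0.6676, 0.1036, 0.2088]
force: [-0.5, 0.0, -0.2]
time_s: 56.37
ee_pos: [0.4054, 0.3261, 0.2048]
eef_rot: [-3.141, -0.001, -3.073]
force: [0.0, -0.7, 0.8]
grip_width: 0.0939
grip_force: 0.0
t 56.4 ee [0.4054 0.3261 0.2048] yaw -3.0732 f [ 0.  -0.7  0.8] mz -0.04 w 0.0939 gf 0.0
box (array([0.4047, 0.3251], dtype=float32), [126, 125], 0.053)
red 0.0495 theta -0.057
green 0.0488 theta 1.851
disc bbox (268, 156, 125, 123)
disc 411.70147705078125 324.44110107421875 66.44898986816406 ((409.6972961425781, 325.14764404296875), (120.65582275390625, 130.4617462158203), 90.34115600585938)
red (330.2190476190476, 167.3238095238095) 0.0555 -0.042280696225869274
green (376.11500974658867, 233.76413255360623) 0.0474 1.692695970007201
```

```bash
python3 -m pendant '[[[0,0,-2],-0.013],[[0,0,-2],0],[[0,0,-2],0],[[0,0,-2],0],[[0,0,-2],0],[[0,0,-2],0],[[0,0,-1.5],0],[[0,0,-1.0],0],[[0,0,0],0],[[0,0,0],0]]'|sed -n '2p;3p'; python3 -m pendant '[[[0,0,0],0],[[0,0,0],0],[[0,0,0],0],[[0,0,0],0],[[0,0,0],0],[[0,0,0],0],[[0,0,0],0],[[0,0,0],0],[[0,0,0],0],[[0,0,0],0],[[0,0,0],0],[[0,0,0],0],[[0,0,0],0],[[0,0,0],0],[[0,0,0],0],[[0,0,0],0]]' 0 12;python3 -m pendant '[[[0,0,0],-0.1],[[0,0,0],-0.1],[[0,0,0],-0.1],[[0,0,0],-0.1],[[0,0,0],-0.1],[[0,0,0],-0.1],[[0,0,0],-0.1],[[0,0,0],-0.1],[[0,0,0],-0.1],[[0,0,0],-0.1],[[0,0,0],-0.1],[[0,0,0],-0.1],[[0,0,0],-0.1],[[0,0,0],-0.1],[[0,0,0],-0.1],[[0,0,0],-0.1],[[0,0,0],-0.1],[[0,0,0],-0.1],[[0,0,0],-0.1],[[0,0,0],-0.007]]'; python3 -m pendant '[[[0,0,0],0],[[0,0,0],0],[[0,0,0],0]]' >/dev/null;python3 -c "from h import *;st()"
```

```text
ee_pos: [0.4064, 0.3256, 0.0605]
eef_rot: [-3.141, -0.001, -3.088]
time_s: 58.58
ee_pos: [0.406, 0.3259, 0.0604]
eef_rot: [-3.142, -0.0, -3.086]
force: [-0.7, -0.4, 0.7]
grip_width: 0.016
grip_force: 12.0
time_s: 60.25
ee_pos: [0.4062, 0.326, 0.0604]
eef_rot: [3.141, -0.0, 1.285]
force: [0.9, 1.0, -1.5]
grip_width: 0.0159
grip_force: 12.0
t 60.5 ee [0.4062 0.326  0.0604] yaw 1.2922 f [ 2.3  1.1 -2.2] mz -0.001 w 0.0161 gf 11.996440440416336
```

Release, rise and check.

```bash
python3 -m pendant '[[[0,0,0],0],[[0,0,0],0],[[0,0,0],0],[[0,0,0],0]]' 0.6 >/dev/null; python3 -m pendant '[[[0,0,2],0],[[0,0,2],0],[[0,0,3],0],[[0,0,4],0],[[0,0,3.5],0],[[0,0,0],0],[[0,0,0],0]]' 1 | sed -n 2,3p
python3 - <<'E'
from dim import *
c=ctrl.camera("wrist");np.savez("w11.npz",**c);cv2.imwrite("pics/w11.png",c["color"][90:330,200:460][:,:,::-1].repeat(2,0).repeat(2,1))
dimmer(c);st()
q=[b for b in blobs(c,(0,0,140),(180,80,255),15,(310,185,350,250),1)]
for b in q: 
    v=cv2.fitLine(b,2,0,.01,.01).ravel();i=b[:,0]
    k=(i-v[2:])@v[:2];e=[ray(c,v[2:]+v[:2]*t,.088)[:2] for t in (k.min(),k.max())];d=e[1]-e[0];print(cv2.boundingRect(b),"dir",np.arctan2(d[1],d[0]),e)
E
```

```text
ee_pos: [0.4065, 0.3263, 0.207]
eef_rot: [3.139, -0.003, 1.29]
box (array([0.4064, 0.3268], dtype=float32), [126, 125], 0.061)
red 0.0516 theta -0.092
green 0.0459 theta 1.813
t 61.5 ee [0.406  0.3259 0.2053] yaw 1.29 f [ 0.8  0.4 -1.3] mz 0.024 w 0.0901 gf 0.0
(327, 195, 6, 46) dir 1.289751019640535 [array([0.40412009, 0.3177912 ]), array([0.41501053, 0.35551531])]
(310, 185, 40, 8) dir -0.28893769910903544 [array([0.40140171, 0.36667493]), array([0.43242769, 0.35745226])]
```

View pics/w11.png

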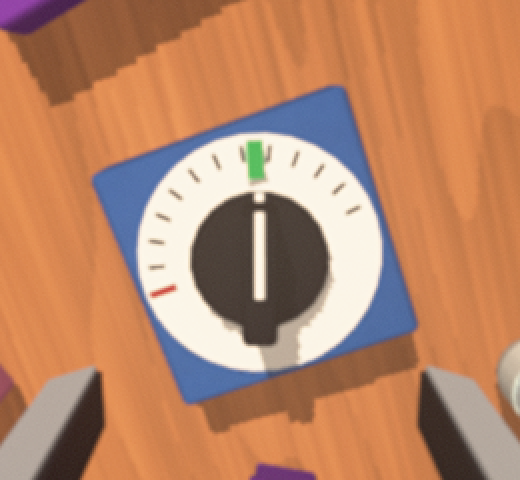

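The pointer line is at x=260 in the crop and the green mark at x=255, so nearly aligned. Parallax explains most of the gap, so I check the numbers with the disc centre.

Run:
```python
from dim import *
for f in ("w1","w2","w10","w11"):
    c=dict(np.load(f+".npz"));H=hsv(c)
    blue=cv2.inRange(H,np.array((95,110,40)),np.array((125,255,255)))
    # hole in the blue = disc: flood of non-blue from the dial centre
    non=cv2.morphologyEx(255-blue,cv2.MORPH_OPEN,cv2.getStructuringElement(2,(9,9)));n,l,s,_=cv2.connectedComponentsWithStats(non)
    k=l[214,331];b=(l==k).astype(np.uint8);cn=max(cv2.findContours(b,0,1)[0],key=cv2.contourArea)
    P=np.array([ray(c,p[0],.0425)[:2] for p in cn],np.float32)*1000;E=cv2.fitEllipse(P);o=np.array(E[0])/1000;r=[]
    for lo,hi in (((0,100,80),(8,255,255)),((45,100,60),(80,255,255))):
        q=blobs(c,lo,hi,8,(265,145,400,285),1)[0];m=cv2.moments(q);d=ray(c,(m["m10"]/m["m00"],m["m01"]/m["m00"]),.0425)[:2]-o
        r+=[round(float(np.linalg.norm(d)),4),round(float(np.pi-np.arctan2(d[1],d[0])%(2*np.pi)),3)]
    print(f,s[k][:5],o.round(4),np.round(E[1]),r,"diff",r[3]-r[1])
```

```text
w1 [     0      0    640    480 303357] [0.3523 0.2504] [599. 816.] [0.0722, 1.622, 0.1378, 2.065] diff 0.44299999999999984
w2 [     0      0    640    480 303439] [0.501  0.3263] [602. 821.] [0.1453, -0.029, 0.095, 0.497] diff 0.526
w10 [     0      0    640    480 303369] [0.4969 0.3196] [597. 814.] [0.1405, 0.018, 0.0948, 0.582] diff 0.564
w11 [     0      0    640    480 303350] [0.3723 0.2404] [601. 819.] [0.0837, 1.369, 0.1391, 1.902] diff 0.5329999999999999
```

Run:
```python
from dim import *
for f in ("w1","w2","w10","w11"):
    c=dict(np.load(f+".npz"));p=[]
    for lo,hi in (((0,100,80),(8,255,255)),((45,100,60),(80,255,255))):
        q=blobs(c,lo,hi,8,(265,145,400,285),1)[0];m=cv2.moments(q);p.append(ray(c,(m["m10"]/m["m00"],m["m01"]/m["m00"]),.0425)[:2])
    ch=np.linalg.norm(p[1]-p[0]);t=(p[1]-p[0])/ch;nrm=np.array([t[1],-t[0]])
    for r in (.049,.050):
        for s in (1,):
            o=(p[0]+p[1])/2+nrm*np.sqrt(r*r-ch*ch/4)
            if o[0]<p[1][0]-.03 or 1:
                th=[float(np.pi-np.arctan2(*(x-o)[::-1])%(2*np.pi)) for x in p];print(f,r,"chord",ch.round(4),o.round(4),np.round(th,3),"diff",round(th[1]-th[0],3))
    m=cv2.inRange(hsv(c),np.array((0,0,160)),np.array((180,50,255)));r=np.zeros_like(m);r[140:300,255:405]=255
    b=max(cv2.findContours(cv2.morphologyEx(m&r,3,np.ones((7,7))),0,1)[0],key=cv2.contourArea);h=cv2.convexHull(b)
    P=np.array([ray(c,x[0],.0425)[:2] for x in h],np.float32)*1000;E=cv2.fitEllipse(P);o=np.array(E[0])/1000
    th=[float(np.pi-np.arctan2(*(x-o)[::-1])%(2*np.pi)) for x in p];print("  disc",o.round(4),np.round(E[1]),[np.linalg.norm(x-o).round(4) for x in p],np.round(th,3),"diff",round(th[1]-th[0],3))
```

```text
w1 0.049 chord 0.0789 [0.405  0.3244] [-0.038  1.832] diff 1.87
w1 0.05 chord 0.0789 [0.406  0.3231] [-0.012  1.805] diff 1.817
  disc [0.4065 0.3255] [121. 121.] [np.float64(0.0506), np.float64(0.0475)] [-0.06   1.807] diff 1.866
w2 0.049 chord 0.0791 [0.4047 0.3243] [-0.044  1.834] diff 1.877
w2 0.05 chord 0.0791 [0.4057 0.323 ] [-0.017  1.807] diff 1.824
  disc [0.4072 0.3286] [121. 129.] [np.float64(0.0519), np.float64(0.0442)] [-0.124  1.804] diff 1.928
w10 0.049 chord 0.0789 [0.4054 0.3242] [-0.044  1.826] diff 1.87
w10 0.05 chord 0.0789 [0.4064 0.323 ] [-0.017  1.8  ] diff 1.817
  disc [0.406  0.3266] [120. 125.] [np.float64(0.0498), np.float64(0.0466)] [-0.091  1.827] diff 1.917
w11 0.049 chord 0.0794 [0.4044 0.3246] [-0.047  1.841] diff 1.888
w11 0.05 chord 0.0794 [0.4055 0.3233] [-0.019  1.814] diff 1.834
  disc [0.4063 0.3256] [121. 121.] [np.float64(0.0509), np.float64(0.0476)] [-0.064  1.808] diff 1.872
```

With the two clean disc fits, the green mark is at 1.87 from red and the pointer at about 1.91. I turn the dial back by about 0.035 rad.

```bash
python3 -m pendant '[[[0,0,-2],0],[[0,0,-2],0],[[0,0,-2],0],[[0,0,-2],0],[[0,0,-2],0],[[0,0,-2],0],[[0,0,-1.5],0],[[0,0,-1.0],0],[[0,0,0],0],[[0,0,0],0]]'|sed -n '2p;3p'; python3 -m pendant '[[[0,0,0],0],[[0,0,0],0],[[0,0,0],0],[[0,0,0],0],[[0,0,0],0],[[0,0,0],0],[[0,0,0],0],[[0,0,0],0],[[0,0,0],0],[[0,0,0],0],[[0,0,0],0],[[0,0,0],0],[[0,0,0],0],[[0,0,0],0],[[0,0,0],0],[[0,0,0],0]]' 0 12|tail -1;python3 -m pendant '[[[0,0,0],0.02],[[0,0,0],0.015],[[0,0,0],0],[[0,0,0],0],[[0,0,0],0]]'|sed -n '2,4p'; python3 -m pendant '[[[0,0,0],0],[[0,0,0],0],[[0,0,0],0],[[0,0,0],0]]' 0.6 >/dev/null; python3 -m pendant '[[[0,0,2],0],[[0,0,2],0],[[0,0,3],0],[[0,0,4],0],[[0,0,3.5],0],[[0,0,0],0],[[0,0,0],0]]' 1 | sed -n 2,3p
python3 - <<'E'
from dim import *
c=ctrl.camera("wrist");np.savez("w12.npz",**c)
b=blobs(c,(0,0,140),(180,80,255),15,(310,194,350,250),1)[0];v=cv2.fitLine(b,2,0,.01,.01).ravel();k=(b[:,0]-v[2:])@v[:2]
e=[ray(c,v[2:]+v[:2]*t,.088)[:2] for t in (k.min(),k.max())];d=e[1]-e[0];print(cv2.boundingRect(b),"pointer theta",np.pi-np.arctan2(d[1],d[0]))
# height-corrected pointer line on the scale vs green
q=blobs(c,(45,100,60),(80,255,255),8,(265,145,400,285),1)[0];g=ray(c,q[:,0].mean(0),.0425)[:2];u=d/np.linalg.norm(d);w=g-e[0];print("green off pointer line mm",(u[0]*w[1]-u[1]*w[0])*1000,"along",(w@u)*1000)
t=ctrl.camera("top");s=ctrl.camera("side")
im=np.zeros((480,790,3),np.uint8);im[:240,:400]=t["color"][110:350,180:580];im[240:,:400]=0;im[:300,405:785]=s["color"][140:440,200:580];im[245:475,5:265]=c["color"][95:325,200:460];cv2.imwrite("pics/fin.png",im[:,:,::-1])
E
```

```text
ee_pos: [0.4057, 0.3257, 0.0599]
eef_rot: [-3.141, 0.001, 1.29]
grip_force: 12.0
ee_pos: [0.4061, 0.3259, 0.0605]
eef_rot: [3.141, -0.0, 1.325]
force: [2.7, -0.1, -0.7]
ee_pos: [0.4065, 0.3264, 0.2071]
eef_rot: [3.139, -0.003, 1.325]
(327, 195, 6, 46) pointer theta 1.8170593838962183
green off pointer line mm 0.44740091922958714 along 55.53619062731298
```

View pics/fin.png

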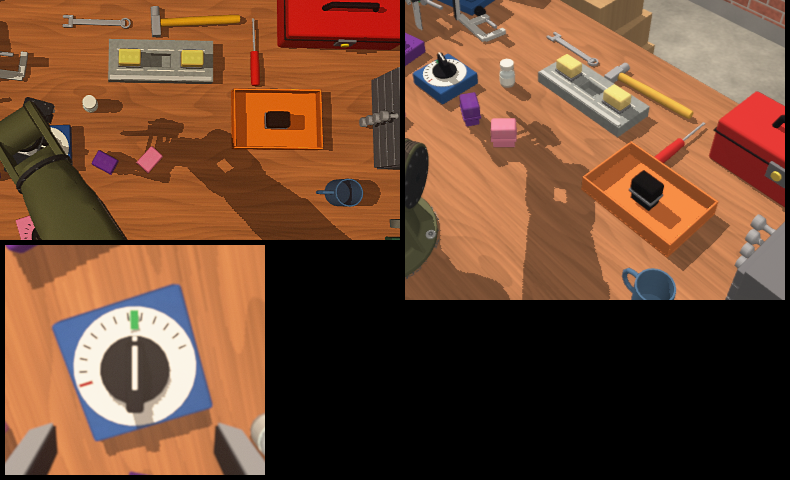

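The final picture shows both yellow lamps home in the outer sockets at (129,57) and (192,57), the dead lamp standing in the tray at (278,119), and the pointer at the green mark within 0.5 mm. I hand in.

```bash
python3 -c "from station import ctrl;print(ctrl.hand_in())"
```

```text
the job is handed in; nothing more can be done
None
```

I turned the dial to the red zero tick first, put the one dead lamp in the scrap tray, plugged both good lamps fully home in sockets of their own, and set the pointer at the green mark (within about 0.5 mm by camera); one good lamp tilted in the grip on its first try, so I set it down on the bench and regripped it, and the job is handed in with no verdict shown.

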